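# Rinse a beaker on the peg rinser

### The job

Take the empty beaker out of the wire draining cradle, turn it mouth down and set it over the rinser's upright peg so that its rim rests flat on the round seat. Then flip the lever's safety catch up and right back, so that it is past upright and stays open, and only after that pull the ball-topped lever all the way towards the front of the rinser. Finish while still holding the lever there (it springs back if let go), with the beaker still seated, and leave the tape roll, the jar and the loose cap where they are.

Things in the scene. Friction and masses are not known exactly. Their poses are not given: they have to be found in the camera images.
- beaker_center (a point): centre (half-way up, on the axis) of the loose clear beaker, 90 mm tall, 64 mm wide at the bottom, 66 mm half-way, 70 mm over the rim, hollow, inside at least 54 mm wide and 84 mm deep. Its z axis runs along the beaker from its bottom to its mouth. It starts lying in the wire cradle with its mouth sloping about 30 degrees down, and is free to be gripped across its middle from above, the fingers closing at right angles to its axis. Weighs about 60 g
- cradle: fixed wire draining cradle; origin at the centre of the underside of its 85 x 125 mm base plate. Beaker lies over two 8 mm wires 40 mm apart (in x), its mouth towards the cradle's -y and 30 degrees down; two wire ends stand up 20 mm in front of the rim. The beaker's centre is about 85 mm above the surface; nothing stands beside it in x
- rinser: fixed rinser on a 160 x 300 mm base plate; origin on the work surface at the middle of its depth; x points to its back, -x to its front (where the robot stands), y to its left, z up. Peg and seat are on the right (y = -95 mm), lever in the middle (y = +35 mm), catch on the grey 100 x 88 mm valve housing on the left (y = +100 mm; housing top 79 mm high)
- seat (a point): centre of the flat round seat, 30 mm above the work surface; axes as the rinser's. The upright peg stands on it: 30 mm diameter, 60 mm tall, rounded top. A low rim of 46 mm inner radius stands 6 mm above the seat. The seated beaker's centre is 45 mm above this point
- lever_ball (a point): centre of the 28 mm black ball on top of the 10 mm steel lever, 150 mm above the work surface at rest and 95 mm from the lever's pivot
- lever_pivot (a point): point on the lever's level hinge axis (which runs along the rinser's y), straight below the ball at rest
- lever: the lever's upright 10 mm stem with its ball and its side stud; origin at the pivot, z from the pivot to the ball
- lever_angle (a joint): lever angle in rad: 0 upright at rest, grows as the ball is pulled to the rinser's front (-x), stop at 0.6. A spring drives it back; it takes about 3 N at the ball to start and 6 N at the stop. A stud on the lever runs into the catch's hook at about 0.1 while the catch is closed
- catch_tab (a point): middle of the catch's upright steel thumb tab (8 mm in x, 24 mm in y, 38 mm tall, its middle 138 mm above the work surface when closed); axes as the rinser's when closed
- catch_pivot (a point): point on the catch's level hinge axis (along the rinser's y), at the catch's back end, 98 mm above the work surface. The tab lies 74 mm in front of it (-x) and 40 mm above it when closed; the catch's bar joins them, 24 mm above the pivot at its top, with a hook that points down in front of the lever's stud
- catch (a joint): catch angle in rad: 0 closed (bar level, hook in front of the lever's stud), grows as the tab is swung up and back, 1.57 bar upright, stop at 2.0. A stiff hinge: it stays where it is left; about 1 N at the tab moves it. Pinch the tab by its two narrow edges (24 mm apart in y, free on both sides) from above and carry it along its arc about the pivot; it turns between the fingers. A level push against its front jams; it has to be lifted along its arc
- filling_machine: fixed grey machine on the left of the desk, 260 x 390 mm and 180 mm tall; beware of its thin metal boom, which reaches out over the desk in front of the rinser, left of the middle: a rod from about (455, 360, 270) mm to (395, 30, 380) mm with a nozzle hanging from its end, and a second one along x at y = 210 mm, z = 297 mm from x = 300 to 490 mm (world). Pass over it or well round it
- packing_tape: brown roll of tape lying flat, 98 mm wide, 48 mm tall, origin at the centre of its underside; to be left alone
- sample_jar: jar with a brass-coloured lid, 64 mm wide, 94 mm tall, origin at the centre of its underside; to be left alone
- jerry_cap: loose screw cap, 62 mm wide, 22 mm tall, origin at the centre of its underside; to be left alone

How it is judged:
By the outcome, as a careful person would: the job done as asked, in the order asked, and still so for the second after the job is handed in, while the arm keeps its last pose, push and grip.
It also fails if it takes over 66 s, if anything falls off the work surface, if the arm or the gripper's body presses on something with over 40 N, if the wrist force passes 120 N, or if a joint passes its speed limit or range.

### The arm

A 6-joint arm with a two-finger parallel gripper is mounted at the origin on a cart in front of the work surface, level with it; the furniture and walls round the work are solid. World frame = base frame: x ahead of the robot, y to its left, z up, the work surface at z = 0. Lengths are in m, angles in degrees, forces in N, time in s.
With the tool pointing down it reaches from about 0.375 to 0.925 m from the base axis. Payload 5.7 kg.
Tool frame: the origin (TCP) lies at the very end of the fingers, on their centre line; the grasp point (between the pads) lies 19 mm behind it (pinch_z is the distance from the TCP to the grasp point, in m); x points along the fingers, y is the direction in which the jaws open and shut, and the axes are right-handed (so a half turn about x gives the same grasp; the last joint's range is limited). The gripper opens to 88 mm and grips with 3 to 60 N. Pads are 20 mm wide; open, the fingers measure 115 mm over their backs; the gripper's body (75 mm by 178 mm) begins 61 mm behind the grasp point.
Start: joints at [58.837, 20.558, 86.54, -0, 72.909, -6.595], TCP at [0.249, 0.546, 0.223] pointing down, gripper open.
Joint ranges: [-170.27, 170.27], [-57.76, 135], [12.27, 136.19], [-55.21, 235.2], [11.17, 155.16], [-170.74, 170.74]. Speed limits (degrees/s): [136.94, 136.94, 180, 180, 180, 180].

### API

Orientations are given as [roll, pitch, yaw] about the fixed x, y, z axes, in that order (R = Rz(yaw) Ry(pitch) Rx(roll)).
In Python, from workcell import * gives the robot as it stands.
- The arm moves only by the tool jog_arm, never from a script. Its argument "moves" is a list of rows, each a list of 5 numbers: the shift along the tool's x, y, z in m, then the turn about the tool's x in degrees, then the finger opening in m, from 0 to 0.0878. In form: [[x, y, z, roll, jaw], ...]. A call has 1 to 12 rows; each row is the pose to reach, as a shift and turn from the pose commanded when the call began, along the tool's axes at that moment; what a row does not reach only later rows make up. A row lasts 1/10 s, in which the tool goes at most 50 mm and 8.59 degrees, less where a joint would pass 70% of its speed; a pose out of reach is approached as far as the arm can. A call with a gripper value outside its range is refused whole. The fingers move at their own pace and stop on an object; the grip force is fixed at half the most. Time passes only in rows, so rows that repeat a pose let the fingers close. It gives the time, the measured TCP pose, the force and the opening at its end, in the units of the state.
- get_state(): the state, without advancing time (a new reading comes with each control period).
- read_camera(name): name is "scene" or "top" or "wrist"; returns a dict with "frame" (400x640x3 uint8, red, green, blue), "depth" (400x640 float32, m along the optical axis (not along the pixel's ray), 0 where there is no reading), "fx", "fy", "cx", "cy" (pixels), "eye" and "orientation" of the camera in the world. Camera axes: x right, y down, z forward; pixel columns grow to the right and rows downward; lengths in m; the calibration is good to about 2 mm. A picture is of the moment at which its call begins.
- job_done(): hands the job in, once; it reports no verdict.
The state is a dict: "t": time; "q": joint angles; "qvel": joint speeds; "tau": joint torques, N m; "eef_pos": TCP position; "tcp_rot": TCP orientation; "force": force on the tool from outside, world axes, zero at the start; "moment": the same for the moment, N m; "grip_width": opening from 0.0 (shut) to 1.0 (fully open).
Only numpy, scipy, OpenCV 4.12 (cv2) and the standard library are available. Lean on these libraries where they do the work, as an engineer would, in place of code of your own. Each camera call takes 0.05 s, during which the arm holds its last target.

## Working session

There is one attempt and no reset: what is moved stays moved. The work goes in short steps, Python scripts to look and compute and a tool call to move; the robot and the scene stay as the last step left them, time stands still between calls to the robot, and variables do not carry over. Pictures are saved under pics/ and viewed, and the job is handed in when it is done.

Besides the shell and the picture viewer there is one more tool, called after "Call:" in YAML: its name, and indented under it one key for each argument. jog_arm: Moves the arm, as the interface text tells. Its arguments: {"type":"object","properties":{"moves":{"type":"array","items":{"type":"array","items":{"type":"number"}}}},"required":["moves"]}

```bash
ls; mkdir -p pics; python3 - <<'E'
from workcell import *
import cv2
print(get_state())
for n in ("scene","top","wrist"):
    c=read_camera(n); cv2.imwrite(f"pics/{n}0.png",c["frame"][:,:,::-1]); print(n,c["fx"],c["fy"],c["cx"],c["cy"],c["eye"],c["orientation"],(c["depth"]>0).mean())
E
```

```text
pics
{'t': 0.0, 'q': array([ 5.88383172e+01,  2.05972878e+01,  8.65982828e+01, -8.44749516e-04,
        7.29071828e+01, -6.59201495e+00]), 'qvel': array([-0.03059925,  0.04015425, -0.04357291,  0.03334388, -0.00289836,
       -0.01436451]), 'tau': array([-1.73483044e-03, -5.15368366e+01, -2.70730323e+01,  6.72794133e-02,
        3.47173121e-02, -1.14212646e-04]), 'eef_pos': array([0.24911181, 0.54509532, 0.22182099]), 'tcp_rot': array([ -96.14204192,   89.89724354, -120.71146072]), 'force': array([-0.23432208,  0.01630621,  0.57252137]), 'moment': array([ 0.00112081, -0.0260692 , -0.01708346]), 'grip_width': 0.9995918146855229}
scene 361.9970773643536 361.9970773643536 314.5793417067733 196.79349390087123 [ 0.19147598 -0.68999968  0.55225214] [-120.10502673   -1.39389361  -26.67408096] 0.99595703125
top 516.8639997593688 516.8639997593688 321.0799810956844 196.71287738514621 [ 0.23294382 -0.00455465  1.5384461 ] [-168.65168394    1.30083459  -90.22963426] 0.99589453125
wrist 304.6849410510335 304.6849410510335 315.71061440650783 197.73438982962736 [0.17545032 0.57813011 0.38384957] [1.62970900e+02 3.74810130e-02 6.53972774e+01] 0.9960546875
```

View pics/scene0.png

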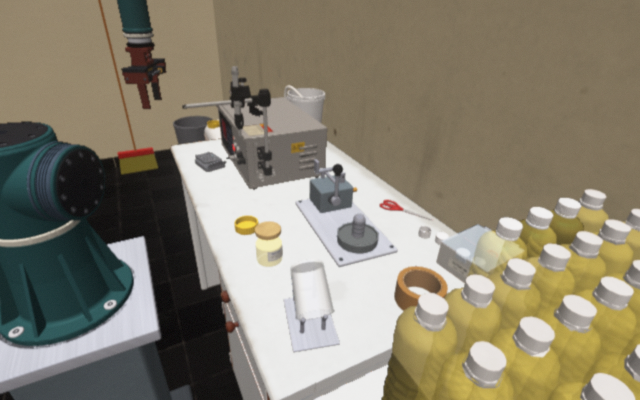

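View pics/top0.png

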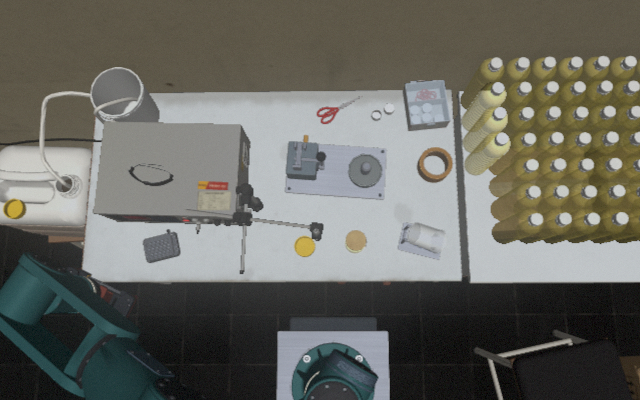

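View pics/wrist0.png

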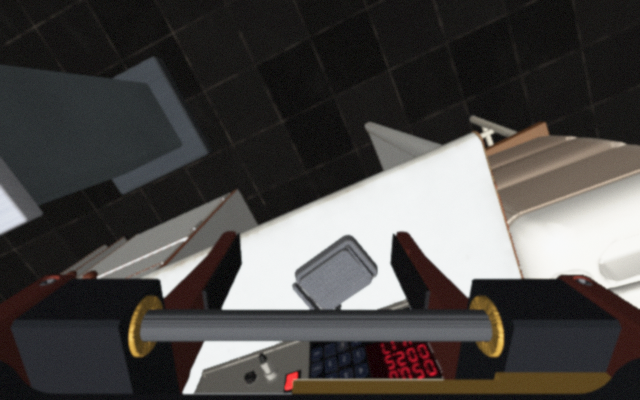

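```bash
cat > h.py <<'E'
from workcell import *
import numpy as np, cv2
from scipy.spatial.transform import Rotation as R
def rot(c): return R.from_euler('xyz',c["orientation"],degrees=True).as_matrix()
def cloud(c):
    v,u=np.mgrid[0:400,0:640]; d=c["depth"]
    p=np.stack([(u-c["cx"])/c["fx"]*d,(v-c["cy"])/c["fy"]*d,d],-1)
    return p@rot(c).T+np.array(c["eye"])
def ray(c,u,v,z):
    d=rot(c)@np.array([(u-c["cx"])/c["fx"],(v-c["cy"])/c["fy"],1]); e=np.array(c["eye"]); return e+d*(z-e[2])/d[2]
E
python3 - <<'E'
from h import *
import pickle
cs={n:read_camera(n) for n in("scene","top")}
pickle.dump(cs,open("c0.pkl","wb"))
c=cs["top"]; P=cloud(c)
for u,v in [(321,229),(315,232),(245,190),(241,270),(300,220),(320,156),(302,160),(366,170),(366,163),(425,237),(400,255),(435,165),(305,246),(356,241),(340,110)]: print((u,v),P[v,u].round(3))
f=c["frame"][80:290,230:470]; cv2.imwrite("pics/top_z.png",cv2.resize(f,None,fx=2.8,fy=2.8,interpolation=cv2.INTER_CUBIC)[:,:,::-1][:590])
z=P[...,2][80:290,230:470]; im=cv2.applyColorMap((np.clip(z/0.2,0,1)*255).astype(np.uint8),cv2.COLORMAP_JET); cv2.imwrite("pics/top_h.png",cv2.resize(im,None,fx=2.8,fy=2.8,interpolation=cv2.INTER_NEAREST)[:590])
f=cs["scene"]["frame"][150:360,190:460]; cv2.imwrite("pics/scene_z.png",cv2.resize(f,None,fx=2.8,fy=2.8,interpolation=cv2.INTER_CUBIC)[:,:,::-1])
E
```

```text
(321, 229) [0.392 0.021 0.378]
(315, 232) [0.38  0.034 0.416]
(245, 190) [0.495 0.206 0.322]
(241, 270) [0.305 0.214 0.301]
(300, 220) [0.471 0.093 0.002]
(320, 156) [0.624 0.028 0.163]
(302, 160) [0.628 0.081 0.11 ]
(366, 170) [ 0.605 -0.104  0.075]
(366, 163) [ 0.621 -0.103  0.092]
(425, 237) [ 0.402 -0.258  0.124]
(400, 255) [ 0.364 -0.204 -0.003]
(435, 165) [ 0.639 -0.32  -0.003]
(305, 246) [0.392 0.077 0.005]
(356, 241) [ 0.396 -0.07   0.096]
(340, 110) [ 0.819 -0.031  0.   ]
```

View pics/top_z.png

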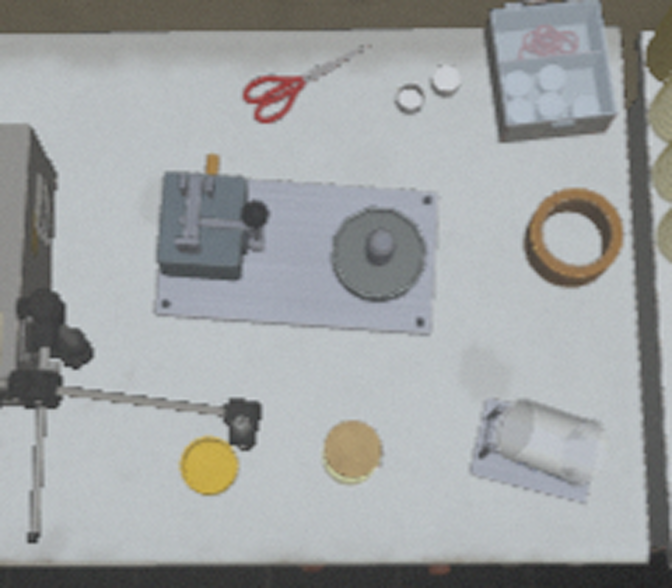

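View pics/top_h.png

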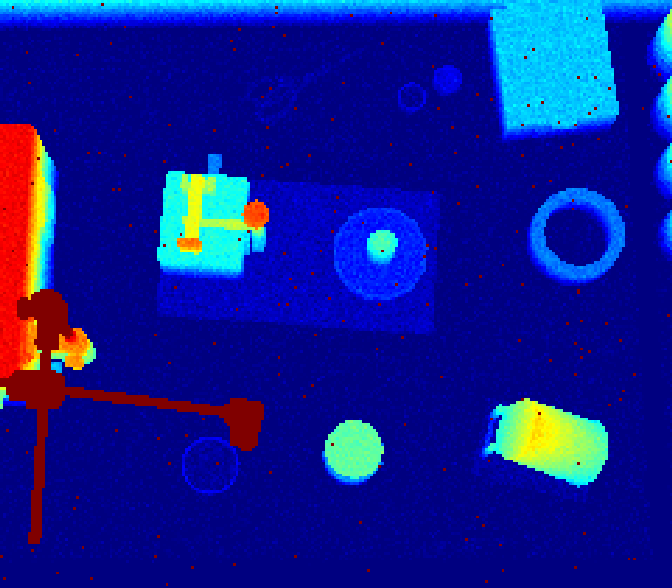

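View pics/scene_z.png

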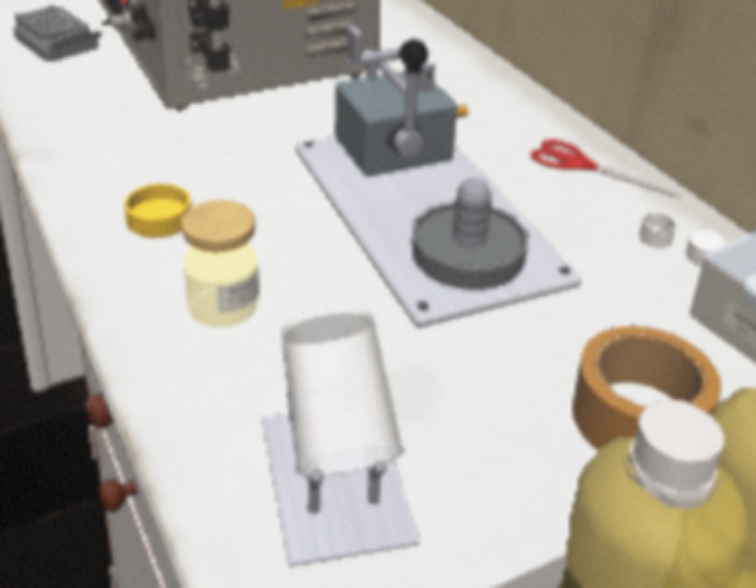

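```bash
python3 - <<'E'
from h import *
import pickle
cs=pickle.load(open("c0.pkl","rb")); c=cs["top"]; P=cloud(c); hsv=cv2.cvtColor(c["frame"],cv2.COLOR_RGB2HSV)
def reg(x0,x1,y0,y1,z0,z1,P=P):
    m=(P[...,0]>x0)&(P[...,0]<x1)&(P[...,1]>y0)&(P[...,1]<y1)&(P[...,2]>z0)&(P[...,2]<z1); return P[m]
# beaker upper surface
Bs=[]
for n in cs:
    B=reg(.3,.5,-.36,-.17,.03,.16,cloud(cs[n])); print(n,len(B),B.min(0).round(3),B.max(0).round(3)); Bs.append(B)
B=Bs[0]if 0 else Bs[1]
m=B.mean(0)
# ridge: fit axis using all points: cylinder lsq
from scipy.optimize import least_squares
def fun(p,Q):
    x,y,z,yaw,pit=p; d=np.array([np.cos(pit)*np.cos(yaw),np.cos(pit)*np.sin(yaw),np.sin(pit)])
    r=Q-[x,y,z]; s=r@d; return np.linalg.norm(r-s[:,None]*d,axis=1)-(0.033+s*0.003/0.045*1)
for Q in (Bs[1][Bs[1][:,2]>.07],):
    s=least_squares(fun,[m[0],m[1],.085,-1.8,-.52],args=(Q,),loss='soft_l1',f_scale=.002)
    p=s.x;print(p.round(3),np.degrees(p[3:]),np.abs(s.fun).mean())
    d=np.array([np.cos(p[4])*np.cos(p[3]),np.cos(p[4])*np.sin(p[3]),np.sin(p[4])]); t=(Q-p[:3])@d
    a,b=np.percentile(t,[.5,99.5]);print(a,b,"centre",p[:3]+d*(a+b)/2)
# rinser
z=reg(.5,.75,-.2,.2,.024,.04); print("seat",z.mean(0).round(4),len(z))
S=reg(.5,.75,-.2,-.04,.028,.045); (ctr,rad)=cv2.minEnclosingCircle(S[:,:2].astype(np.float32)); print("seat circ",ctr,rad)
pg=reg(.5,.75,-.2,-.04,.07,.1); print("peg",pg.mean(0),pg.min(0),pg.max(0))
bl=reg(.5,.75,-.02,.06,.145,.18); print("ball",bl.mean(0),bl.min(0),bl.max(0),len(bl))
tb=reg(.5,.7,.05,.2,.14,.18); print("tab",tb.mean(0),tb.min(0),tb.max(0),len(tb))
br=reg(.5,.75,.05,.2,.108,.135); print("bar",br.mean(0),br.min(0),br.max(0),len(br))
hs=reg(.5,.75,.02,.2,.07,.085); print("housing",cv2.minAreaRect(hs[:,:2].astype(np.float32)))
pl=reg(.5,.75,-.2,.2,.006,.02); print("plate",cv2.minAreaRect(pl[:,:2].astype(np.float32)),pl[:,2].mean())
bm=reg(.2,.6,-.05,.4,.25,.6); print("boom max",bm.max(0)); i=bm[:,2].argsort()[-5:]; print(bm[i])
E
```

```text
scene 2136 [ 0.366 -0.321  0.03 ] [ 0.445 -0.221  0.135]
top 918 [ 0.364 -0.324  0.031] [ 0.446 -0.205  0.138]
[ 0.398 -0.305  0.063 -1.809 -0.547] [-103.6453815   -31.35442537] 0.0036252328314611702
-0.09360224647441596 0.0010235434334566697 centre [ 0.40697028 -0.26678225  0.08741359]
seat [ 0.6143 -0.0952  0.0312] 779
seat circ (0.6162716150283813, -0.10369352996349335) 0.05217675492167473
peg [ 0.61392748 -0.1031376   0.08419876] [ 0.60130805 -0.11843138  0.07299317] [ 0.62724806 -0.08916033  0.09619543]
ball [0.62476484 0.02602098 0.15884406] [0.61273525 0.01430553 0.14759136] [0.64067894 0.03962162 0.16956922] 75
tab [0.57247822 0.12201799 0.14988193] [0.50000627 0.08121649 0.14194401] [0.60359399 0.19951724 0.15785864] 39
bar [0.64034349 0.08597735 0.11873555] [0.50508686 0.05215551 0.10823364] [0.68118868 0.19358562 0.13275378] 176
housing ((0.6428055167198181, 0.07524849474430084), (0.10478458553552628, 0.10230477154254913), 85.79871368408203)
plate ((0.624781608581543, -0.00048203766345977783), (0.24854056537151337, 0.39853236079216003), 0.2272113859653473) 0.011787682880604186
boom max [0.51547036 0.36123132 0.41775587]
[[0.38630012 0.0336013  0.41682465]
 [0.37966611 0.0292411  0.41683905]
 [0.38624844 0.03140475 0.41708893]
 [0.38180004 0.02703924 0.41721076]
 [0.38175833 0.03139248 0.41775587]]
```

```bash
cat >> h.py <<'E'
def plan(tx,ty,tz,a=None):
    "tool-frame row to bring TCP to world target, jaw yaw a"
    s=get_state(); M=R.from_euler('xyz',s["tcp_rot"],degrees=True).as_matrix(); d=M.T@(np.array([tx,ty,tz])-s["eef_pos"])
    a0=np.degrees(np.arctan2(M[1,1],M[0,1])); r=None
    if a is not None: r=(a0-a+180)%360-180
    print("t",round(s["t"],2),"pos",np.round(s["eef_pos"],4),"a0",round(a0,2),"tilt",np.round(M[:,0],4),"shift",d.round(4),"roll",r,"q",np.round(s["q"],1),"F",np.round(s["force"],1),"g",round(s["grip_width"]*.0878,4))
E
python3 - <<'E'
from h import *
plan(.45,.3,.48,-13.6); plan(.41,-.267,.48,-13.6)
import pickle
cs=pickle.load(open("c0.pkl","rb")); c=cs["top"]; print(ray(c,296.8,166.5,.155), ray(c,321,156,.15))
E
```

```text
t 0.25 pos [0.2493 0.5454 0.2222] a0 65.43 tilt [-5.e-04 -8.e-04 -1.e+00] shift [-0.2577 -0.14    0.2845] roll 79.03133214073125 q [58.8 20.6 86.6 -0.  72.9 -6.6] F [ 0.2 -0.9  0.2] g 0.0879
t 0.25 pos [0.2493 0.5454 0.2222] a0 65.43 tilt [-5.e-04 -8.e-04 -1.e+00] shift [-0.2572 -0.6723  0.4839] roll 79.03133214073125 q [58.8 20.6 86.6 -0.  72.9 -6.6] F [ 0.2 -0.9  0.2] g 0.0879
[0.59660692 0.09258304 0.155     ] [0.62742691 0.02561582 0.15      ]
```

Call:
jog_arm:
  moves:
    - [-0.05, 0, 0, 0, 0.0878]
    - [-0.1, 0, 0, 0, 0.0878]
    - [-0.15, 0, 0, 0, 0.0878]
    - [-0.2, 0, 0, 0, 0.0878]
    - [-0.25, 0, 0, 0, 0.0878]
    - [-0.26, 0, 0, 0, 0.0878]
    - [-0.26, -0.025, 0.045, 8, 0.0878]
    - [-0.26, -0.05, 0.09, 16, 0.0878]
    - [-0.26, -0.075, 0.14, 24, 0.0878]
    - [-0.26, -0.1, 0.19, 32, 0.0878]
    - [-0.26, -0.12, 0.235, 40, 0.0878]
    - [-0.26, -0.14, 0.28, 46, 0.0878]

```text
t: 1.45
eef_pos: [0.4378, 0.31, 0.4819]
tcp_rot: [-81.3, 89.9, -152.2]
force: [1.3, 0.7, 0.2]
grip_width: 1.0
```

```bash
python3 - <<'E'
from h import *
plan(.47,0,.48,-13.6); plan(.41,-.267,.48,-13.6)
E
```

```text
t 1.45 pos [0.4378 0.31   0.4819] a0 19.14 tilt [-9.e-04 -5.e-04 -1.e+00] shift [ 0.002  -0.0712  0.3035] roll 32.739910278386105 q [ 27.9   8.   68.6   0.  103.5   8.8] F [1.3 0.7 0.2] g 0.0878
t 1.45 pos [0.4378 0.31   0.4819] a0 19.14 tilt [-9.e-04 -5.e-04 -1.e+00] shift [ 0.0022 -0.2154  0.536 ] roll 32.739910278386105 q [ 27.9   8.   68.6   0.  103.5   8.8] F [1.3 0.7 0.2] g 0.0878
```

Call:
jog_arm:
  moves:
    - [0, -0.012, 0.048, 8, 0.0878]
    - [0, -0.024, 0.096, 16, 0.0878]
    - [0, -0.036, 0.144, 24, 0.0878]
    - [0, -0.048, 0.192, 32, 0.0878]
    - [0, -0.06, 0.24, 32.7, 0.0878]
    - [0, -0.07, 0.28, 32.7, 0.0878]
    - [0, -0.09, 0.325, 32.7, 0.0878]
    - [0, -0.115, 0.365, 32.7, 0.0878]
    - [0, -0.14, 0.405, 32.7, 0.0878]
    - [0, -0.165, 0.45, 32.7, 0.0878]
    - [0, -0.19, 0.495, 32.7, 0.0878]
    - [0, -0.215, 0.536, 32.7, 0.0878]

```text
t: 2.65
eef_pos: [0.412, -0.2659, 0.4819]
tcp_rot: [-125.7, 90.0, 131.1]
force: [1.1, 0.6, 0.1]
grip_width: 1.0
```

```bash
python3 - <<'E'
from h import *
plan(.407,-.267,.28,-13.6)
c=read_camera("wrist"); cv2.imwrite("pics/w1.png",c["frame"][:,:,::-1])
P=cloud(c); print(P[200:400:40,315].round(3))
E
```

```text
t 2.65 pos [ 0.412  -0.2659  0.4819] a0 -13.27 tilt [-5.e-04  6.e-04 -1.e+00] shift [ 0.2019 -0.0045  0.0023] roll 0.3302914755908546 q [-40.9   3.6  73.6   0.  102.9 -27.6] F [1.1 0.6 0.1] g 0.0878
[[ 0.37  -0.432 -0.158]
 [ 0.359 -0.479 -0.002]
 [ 0.335 -0.582 -0.002]
 [ 0.418 -0.24   0.577]
 [ 0.104 -1.544 -0.749]]
```

View pics/w1.png

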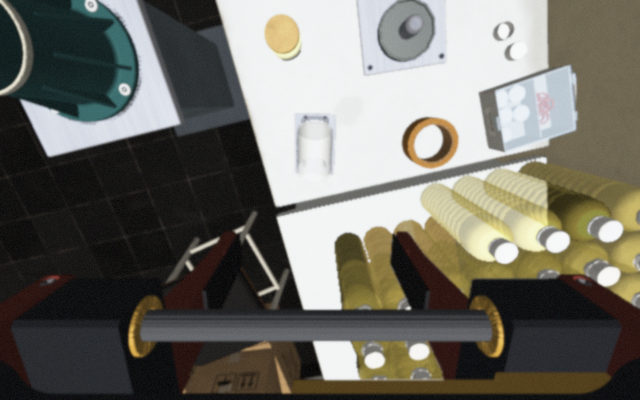

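```bash
python3 - <<'E'
from h import *
c=read_camera("wrist");P=cloud(c); print(c["eye"],get_state()["eef_pos"])
m=(P[...,0]>.33)&(P[...,0]<.48)&(P[...,1]>-.36)&(P[...,1]<-.18)&(P[...,2]>.075)&(P[...,2]<.16)
Q=P[m]; print(len(Q),Q.min(0),Q.max(0))
# slice silhouettes along axis
a=np.radians(-103.6); u=np.array([np.cos(a),np.sin(a)]); w=np.array([-u[1],u[0]])
s=Q[:,:2]@u; t=Q[:,:2]@w
for lo in np.arange(s.min(),s.max(),.01):
    k=(s>=lo)&(s<lo+.01)
    if k.sum()>3: print(round(lo,3),k.sum(),"t",t[k].min().round(4),t[k].max().round(4),((t[k].min()+t[k].max())/2).round(4),"zmax",np.percentile(Q[k][:,2],95).round(4))
print("ctr s,t",np.array([.407,-.267])@u,np.array([.407,-.267])@w)
f=c["frame"][90:200,270:370]; cv2.imwrite("pics/w1z.png",cv2.resize(f,None,fx=5,fy=5,interpolation=cv2.INTER_CUBIC)[:,:,::-1])
E
```

```text
[ 0.42979803 -0.19467091  0.64246544] [ 0.41125556 -0.26938379  0.48083785]
2057 [ 0.36748434 -0.32094505  0.07550267] [ 0.44764784 -0.20227017  0.13307279]
0.102 78 t 0.4374 0.4838 0.4606 zmax 0.086
0.112 220 t 0.4295 0.4899 0.4597 zmax 0.1019
0.122 245 t 0.4299 0.4898 0.4598 zmax 0.1204
0.132 217 t 0.4274 0.4901 0.4588 zmax 0.1317
0.142 205 t 0.4276 0.4906 0.4591 zmax 0.1299
0.152 190 t 0.4284 0.4913 0.4599 zmax 0.1241
0.162 190 t 0.4278 0.4894 0.4586 zmax 0.1184
0.172 177 t 0.4272 0.49 0.4586 zmax 0.1134
0.182 173 t 0.4267 0.4903 0.4585 zmax 0.1077
0.192 160 t 0.4266 0.4905 0.4586 zmax 0.1025
0.202 148 t 0.4282 0.4887 0.4585 zmax 0.0972
0.212 54 t 0.4342 0.4829 0.4585 zmax 0.0928
ctr s,t 0.1638107471217178 0.4583710714338598
```

View pics/w1z.png

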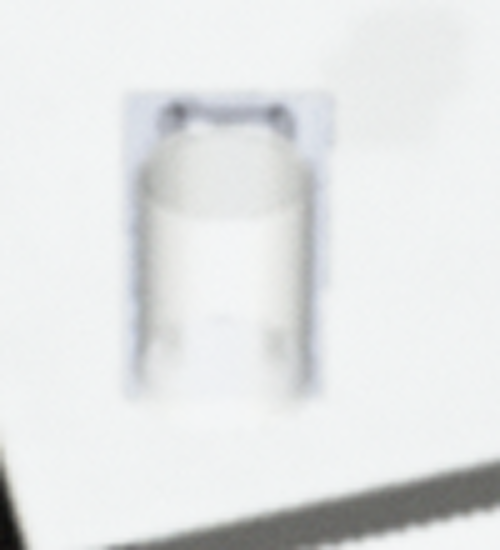

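```bash
python3 - <<'E'
from h import *
plan(.410,-.2576,.069,-13.6)
E
```

```text
t 2.75 pos [ 0.4113 -0.2694  0.4808] a0 -13.66 tilt [-3.e-03 -6.e-04 -1.e+00] shift [ 0.4118 -0.0029 -0.0117] roll -0.06128758658007882 q [-4.120e+01  3.700e+00  7.360e+01 -1.000e-01  1.028e+02 -2.750e+01] F [ 0.2  0.1 -0.1] g 0.0874
```

Call:
jog_arm:
  moves:
    - [0.05, -0.002, -0.01, 0, 0.0878]
    - [0.1, -0.002, -0.01, 0, 0.0878]
    - [0.15, -0.002, -0.01, 0, 0.0878]
    - [0.2, -0.002, -0.01, 0, 0.0878]
    - [0.24, -0.002, -0.01, 0, 0.0878]
    - [0.27, -0.002, -0.01, 0, 0.0878]
    - [0.29, -0.002, -0.01, 0, 0.0878]
    - [0.29, -0.002, -0.01, 0, 0.0878]
    - [0.29, -0.002, -0.01, 0, 0.0878]

```text
t: 3.65
eef_pos: [0.4133, -0.2533, 0.1927]
tcp_rot: [-121.5, 89.9, 135.2]
force: [-0.2, -0.3, 0.6]
grip_width: 0.999
```

```bash
python3 - <<'E'
from h import *
plan(.410,-.2576,.069,-13.6)
E
```

```text
t 3.65 pos [ 0.4133 -0.2533  0.1927] a0 -13.24 tilt [-7.e-04  6.e-04 -1.e+00] shift [ 0.1237 -0.0021  0.005 ] roll 0.3564413713084207 q [-39.7  13.  102.5   0.   64.6 -26.4] F [-0.2 -0.3  0.6] g 0.0877
```

Call:
jog_arm:
  moves:
    - [0.04, -0.002, 0.005, 0.3, 0.0878]
    - [0.075, -0.002, 0.005, 0.3, 0.0878]
    - [0.1, -0.002, 0.005, 0.3, 0.0878]
    - [0.115, -0.002, 0.005, 0.3, 0.0878]
    - [0.124, -0.002, 0.005, 0.3, 0.0878]
    - [0.124, -0.002, 0.005, 0.3, 0.0878]
    - [0.124, -0.002, 0.005, 0.3, 0.07]
    - [0.124, -0.002, 0.005, 0.3, 0.06]
    - [0.124, -0.002, 0.005, 0.3, 0.05]
    - [0.124, -0.002, 0.005, 0.3, 0.05]
    - [0.124, -0.002, 0.005, 0.3, 0.05]

```text
t: 4.75
eef_pos: [0.4106, -0.2589, 0.0695]
tcp_rot: [53.4, 89.9, -50.2]
force: [-0.8, 0.7, 7.5]
grip_width: 0.747
```

```bash
python3 - <<'E'
from h import *
plan(.410,-.2576,.069,-13.6)
c=read_camera("scene");cv2.imwrite("pics/s2.png",cv2.resize(c["frame"][170:370,200:420],None,fx=3,fy=3,interpolation=cv2.INTER_CUBIC)[:,:,::-1])
E
```

```text
t 4.75 pos [ 0.4106 -0.2589  0.0695] a0 -13.56 tilt [ 0.001  -0.0012 -1.    ] shift [ 0.0005 -0.0009 -0.0011] roll 0.040211324610169186 q [-40.4  23.1 109.9  -0.   46.9 -26.8] F [-0.8  0.7  7.5] g 0.0656
```

View pics/s2.png

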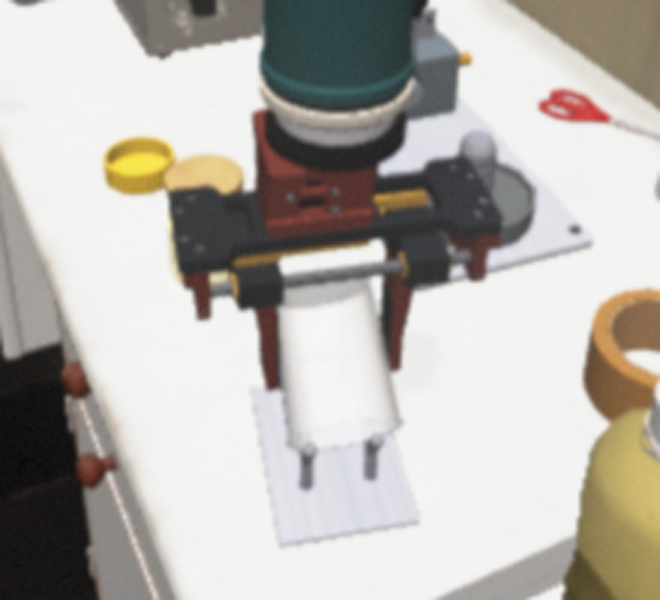

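Call:
jog_arm:
  moves:
    - [-0.01, 0, 0, 0, 0.05]
    - [-0.03, 0, 0, 0, 0.05]
    - [-0.06, 0, 0, 0, 0.05]
    - [-0.1, 0, 0, 0, 0.05]
    - [-0.14, 0, 0, 0, 0.05]
    - [-0.17, 0, 0, 0, 0.05]
    - [-0.17, 0, 0, 0, 0.05]

```text
t: 5.5
eef_pos: [0.4124, -0.2601, 0.2435]
tcp_rot: [63.5, 89.5, -40.0]
force: [-0.1, -0.2, -0.3]
grip_width: 0.745
```

```bash
python3 - <<'E'
from h import *
plan(.6,-.065,.24,-4)
c=read_camera("scene");cv2.imwrite("pics/s3.png",cv2.resize(c["frame"][120:320,200:420],None,fx=3,fy=3,interpolation=cv2.INTER_CUBIC)[:,:,::-1])
E
```

```text
t 5.5 pos [ 0.4124 -0.2601  0.2435] a0 -13.57 tilt [ 0.0067 -0.0057 -1.    ] shift [ 0.0037  0.1366 -0.2337] roll -9.5668516651466 q [-40.4   9.8  98.7   0.   71.  -26.8] F [-0.1 -0.2 -0.3] g 0.0655
```

View pics/s3.png

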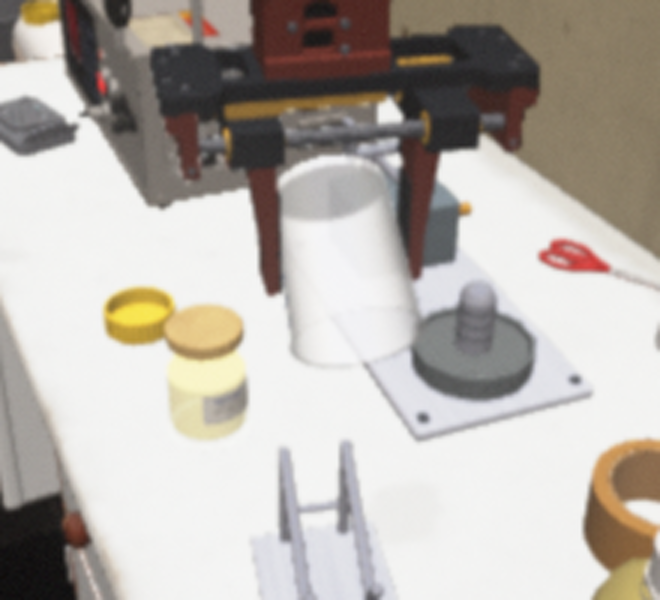

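```bash
cat > kin.py <<'E'
import numpy as np
D=np.array([[20.6,86.6,.5993,.2218],[8,68.6,.5364,.4819],[3.6,73.6,.4903,.4819],[13,102.5,.4847,.1927],[23.1,109.9,.4854,.0695],[9.8,98.7,.4876,.2435]])
q2,q3=np.radians(D[:,:2]).T; p=q2+q3;o=np.ones(6);O=0*o
A=np.vstack([np.c_[o,O,np.sin(q2),np.sin(p),np.cos(p)],np.c_[O,o,np.cos(q2),np.cos(p),-np.sin(p)]])
b=np.r_[D[:,2],D[:,3]]
x,res,rk,sv=np.linalg.lstsq(A,b,rcond=None)
if __name__=="__main__": print("r0,c,L1,L2,e",x.round(4),"err",(A@x-b).round(4))
E
python3 kin.py
python3 - <<'E'
from h import *
c=read_camera("scene");cv2.imwrite("pics/s4.png",c["frame"][:,:,::-1]); P=cloud(c)
for u,v in [(300,70),(300,100),(303,130),(300,20)]: print(u,v,P[v,u].round(3))
E
```

```text
r0,c,L1,L2,e [ 0.0066 -0.1058  0.5967  0.4337  0.1067] err [ 0.0001 -0.0001  0.0004  0.0017 -0.0002 -0.0019  0.0008 -0.0001 -0.0001
 -0.0001 -0.0003 -0.0001]
300 70 [ 0.381 -0.278  0.465]
300 100 [ 0.384 -0.272  0.427]
303 130 [ 0.388 -0.273  0.388]
300 20 [ 0.38 -0.28  0.52]
```

View pics/s4.png

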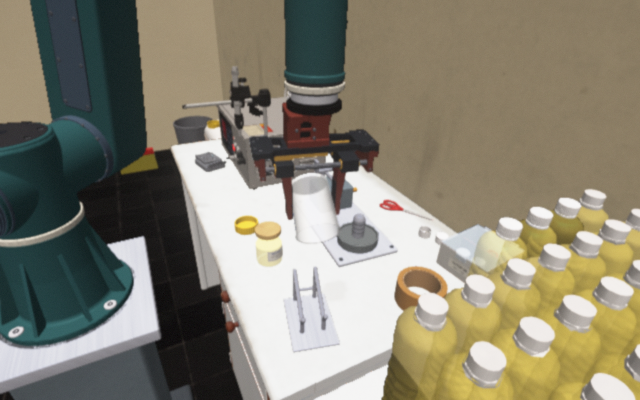

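```bash
python3 - <<'E'
from h import *
plan(.51,-.097,.20,86)
E
```

```text
t 5.6 pos [ 0.4102 -0.2584  0.2393] a0 -13.57 tilt [ 0.0011 -0.001  -1.    ] shift [ 0.0392  0.0591 -0.1803] roll -99.56878173731691 q [-40.4  10.   99.1  -0.   70.9 -26.8] F [ 0.7 -0.1 -0.9] g 0.0652
```

Call:
jog_arm:
  moves:
    - [0, 0.005, -0.005, -8, 0.05]
    - [0, 0.01, -0.015, -16, 0.05]
    - [0, 0.015, -0.03, -24, 0.05]
    - [0, 0.02, -0.045, -32, 0.05]
    - [0, 0.025, -0.06, -40, 0.05]
    - [0, 0.03, -0.075, -48, 0.05]
    - [0, 0.035, -0.09, -56, 0.05]
    - [0, 0.04, -0.105, -64, 0.05]
    - [0, 0.045, -0.12, -72, 0.05]
    - [0, 0.05, -0.14, -80, 0.05]
    - [0, 0.055, -0.16, -88, 0.05]
    - [0, 0.059, -0.18, -96, 0.05]

```text
t: 6.8
eef_pos: [0.5086, -0.0961, 0.2364]
tcp_rot: [169.4, 89.7, 162.1]
force: [-0.1, -0.3, 0.1]
grip_width: 0.745
```

```bash
python3 - <<'E'
from h import *
plan(.51,-.097,.20,86)
c=read_camera("scene");cv2.imwrite("pics/s5.png",cv2.resize(c["frame"][100:300,220:460],None,fx=3,fy=3,interpolation=cv2.INTER_CUBIC)[:,:,::-1])
P=cloud(c); Q=P.reshape(-1,3); 
m=(Q[:,0]>.45)&(Q[:,0]<.58)&(Q[:,1]>-.15)&(Q[:,1]<-.04)&(Q[:,2]>.1)&(Q[:,2]<.32); print(m.sum())
E
```

```text
t 6.8 pos [ 0.5086 -0.0961  0.2364] a0 82.75 tilt [-0.0042  0.0013 -1.    ] shift [ 0.0364 -0.0008  0.0017] roll -3.2483741778724493 q [ -18.3   13.1   95.3   -0.    71.8 -101.1] F [-0.1 -0.3  0.1] g 0.0654
1674
```

View pics/s5.png

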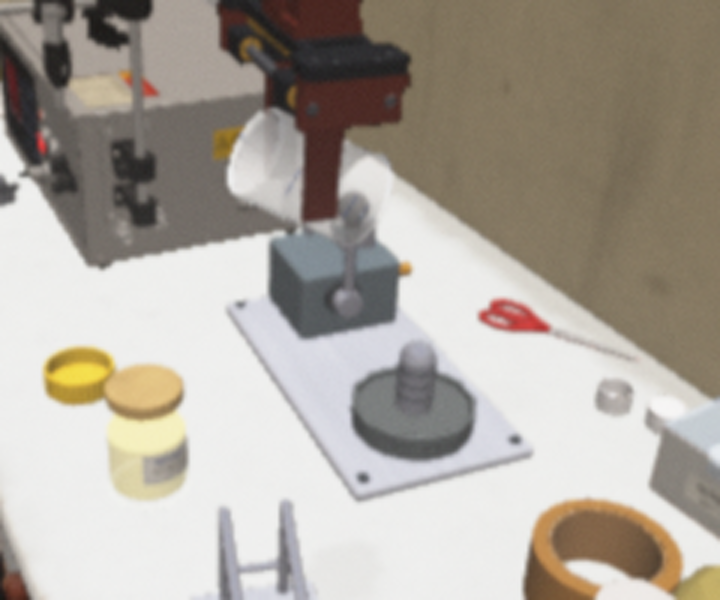

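```bash
python3 - <<'E'
from h import *
plan(.515,-.0965,.088,86)
c=read_camera("top");P=cloud(c).reshape(-1,3)
m=(P[:,0]>.50)&(P[:,0]<.60)&(abs(P[:,1]+.097)<.025)&(P[:,2]>.15)&(P[:,2]<.35); Q=P[m]
for x in np.arange(.5,.6,.01):
    k=(Q[:,0]>=x)&(Q[:,0]<x+.01); print(round(x,3),k.sum(),Q[k][:,2].max().round(3) if k.any() else None)
E
```

```text
t 6.85 pos [ 0.5096 -0.0936  0.2365] a0 83.19 tilt [-0.0031  0.0034 -1.    ] shift [ 0.1485 -0.0026  0.0062] roll -2.807091947164764 q [-1.810e+01  1.320e+01  9.530e+01  1.000e-01  7.180e+01 -1.014e+02] F [ 1.3  2.3 -0.7] g 0.0653
0.5 0 None
0.51 2 0.272
0.52 0 None
0.53 0 None
0.54 0 None
0.55 0 None
0.56 0 None
0.57 0 None
0.58 0 None
0.59 0 None
```

Call:
jog_arm:
  moves:
    - [0, -0.002, 0.006, -2.8, 0.05]
    - [0.04, -0.002, 0.006, -2.8, 0.05]
    - [0.08, -0.002, 0.006, -2.8, 0.05]
    - [0.115, -0.002, 0.006, -2.8, 0.05]
    - [0.135, -0.002, 0.006, -2.8, 0.05]
    - [0.147, -0.002, 0.006, -2.8, 0.05]
    - [0.147, -0.002, 0.006, -2.8, 0.05]
    - [0.147, -0.002, 0.006, -2.8, 0.05]

```text
t: 7.7
eef_pos: [0.5155, -0.1004, 0.0919]
tcp_rot: [-125.8, 90.0, -130.6]
force: [0.5, 0.1, -0.2]
grip_width: 0.747
```

```bash
python3 - <<'E'
from h import *
plan(.569,-.1003,.088,86)
c=read_camera("scene");cv2.imwrite("pics/s6.png",cv2.resize(c["frame"][130:290,260:440],None,fx=4,fy=3.7,interpolation=cv2.INTER_CUBIC)[:,:,::-1])
P=cloud(c).reshape(-1,3)
m=(P[:,0]>.46)&(P[:,0]<.6)&(abs(P[:,1]+.1)<.05)&(P[:,2]>.04)&(P[:,2]<.16)&(P[:,1]<-.1-0); Q=P[m]
for x in np.arange(.46,.6,.01):
    k=(Q[:,0]>=x)&(Q[:,0]<x+.01)
    if k.any(): print(round(x,3),k.sum(),Q[k][:,2].min().round(3),Q[k][:,2].max().round(3))
E
```

```text
t 7.7 pos [ 0.5155 -0.1004  0.0919] a0 85.17 tilt [-2.e-04 -2.e-04 -1.e+00] shift [0.0039 0.0047 0.0533] roll -0.8321465544639466 q [ -18.6   23.6  103.9   -0.    52.5 -103.7] F [ 0.5  0.1 -0.2] g 0.0656
0.46 5 0.103 0.108
0.47 61 0.1 0.126
0.48 121 0.095 0.143
0.49 132 0.091 0.155
0.5 164 0.084 0.149
0.51 89 0.094 0.148
0.52 40 0.075 0.146
0.53 84 0.064 0.127
0.54 109 0.054 0.128
0.55 87 0.071 0.124
0.56 56 0.092 0.122
0.57 21 0.106 0.117
```

View pics/s6.png

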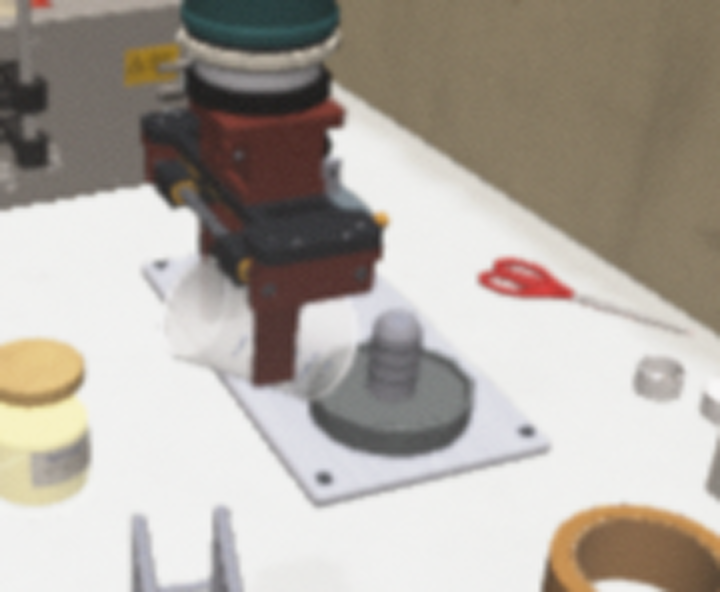

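Call:
jog_arm:
  moves:
    - [0.003, 0.003, 0.01, -0.8, 0.05]
    - [0.003, 0.005, 0.025, -0.8, 0.05]
    - [0.003, 0.005, 0.04, -0.8, 0.05]
    - [0.003, 0.005, 0.05, -0.8, 0.05]
    - [0.003, 0.005, 0.055, -0.8, 0.05]
    - [0.003, 0.005, 0.06, -0.8, 0.05]
    - [0.003, 0.005, 0.065, -0.8, 0.05]
    - [0.003, 0.005, 0.07, -0.8, 0.05]

```text
t: 8.55
eef_pos: [0.584, -0.1004, 0.0883]
tcp_rot: [171.2, 89.8, 167.3]
force: [-3.6, 1.0, 2.4]
grip_width: 0.749
```

```bash
python3 - <<'E'
from h import *
plan(.615,-.1035,.088,86)
c=read_camera("scene");cv2.imwrite("pics/s7.png",cv2.resize(c["frame"][130:290,260:440],None,fx=4,fy=3.7,interpolation=cv2.INTER_CUBIC)[:,:,::-1])
E
```

```text
t 8.55 pos [ 0.584  -0.1004  0.0883] a0 86.04 tilt [-3.3e-03  7.0e-04 -1.0e+00] shift [ 0.0002 -0.0009  0.0311] roll 0.035118535519018224 q [ -16.4   28.5   95.2   -0.    56.5 -102.5] F [-3.6  1.   2.4] g 0.0658
```

View pics/s7.png

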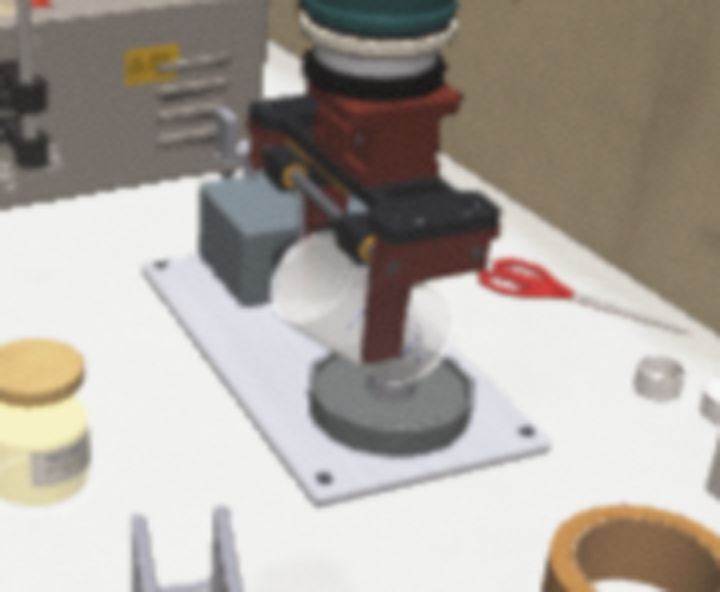

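Call:
jog_arm:
  moves:
    - [0, 0, 0.005, 0, 0.05]
    - [0, 0, 0.01, 0, 0.05]
    - [0, 0, 0.015, 0, 0.05]
    - [0, 0, 0.02, 0, 0.05]
    - [0, 0, 0.025, 0, 0.05]
    - [0, 0, 0.03, 0, 0.05]
    - [0, 0, 0.03, 0, 0.05]

```text
t: 9.3
eef_pos: [0.6149, -0.1027, 0.0876]
tcp_rot: [168.8, 89.8, 164.8]
force: [-5.0, 0.9, -3.0]
grip_width: 0.75
```

```bash
python3 - <<'E'
from h import *
plan(.615,-.1035,.088,86)
c=read_camera("scene");cv2.imwrite("pics/s8.png",cv2.resize(c["frame"][130:290,260:440],None,fx=4,fy=3.7,interpolation=cv2.INTER_CUBIC)[:,:,::-1])
E
```

```text
t 9.3 pos [ 0.6149 -0.1027  0.0876] a0 86.03 tilt [-2.6e-03  7.0e-04 -1.0e+00] shift [-0.0004 -0.0008  0.0002] roll 0.03225927581047472 q [ -15.8   30.6   91.2   -0.    58.4 -101.9] F [-5.   0.9 -3. ] g 0.0658
```

View pics/s8.png

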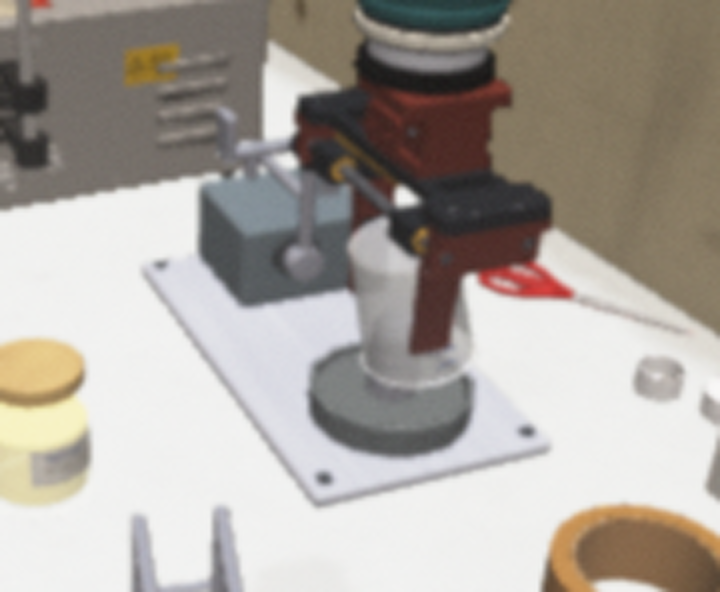

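Call:
jog_arm:
  moves:
    - [0, 0, 0.005, 0, 0.05]
    - [0, 0, 0.01, 0, 0.05]
    - [0, 0, 0.01, 0, 0.05]
    - [0, 0, 0.005, 0, 0.05]
    - [0, 0, 0, 0, 0.05]
    - [0.006, 0, 0, 0, 0.05]
    - [0.012, 0, 0, 0, 0.05]
    - [0.017, 0, 0, 0, 0.05]
    - [0.02, 0, 0, 0, 0.05]
    - [0.022, 0, 0, 0, 0.05]
    - [0.022, 0, 0, 0, 0.05]

```text
t: 10.45
eef_pos: [0.6154, -0.103, 0.0662]
tcp_rot: [-178.5, 90.0, 177.5]
force: [0.3, -1.5, 0.0]
grip_width: 0.752
```

```bash
python3 - <<'E'
from h import *
plan(.615,-.1035,.064,86)
c=read_camera("scene");cv2.imwrite("pics/s9.png",cv2.resize(c["frame"][130:290,260:440],None,fx=4,fy=3.7,interpolation=cv2.INTER_CUBIC)[:,:,::-1])
E
```

```text
t 10.45 pos [ 0.6154 -0.103   0.0662] a0 86.03 tilt [-5.e-04  0.e+00 -1.e+00] shift [ 0.0022 -0.0006 -0.0004] roll 0.032193902009908015 q [ -15.8   32.1   92.1   -0.    55.8 -101.9] F [ 0.3 -1.5  0. ] g 0.066
```

View pics/s9.png

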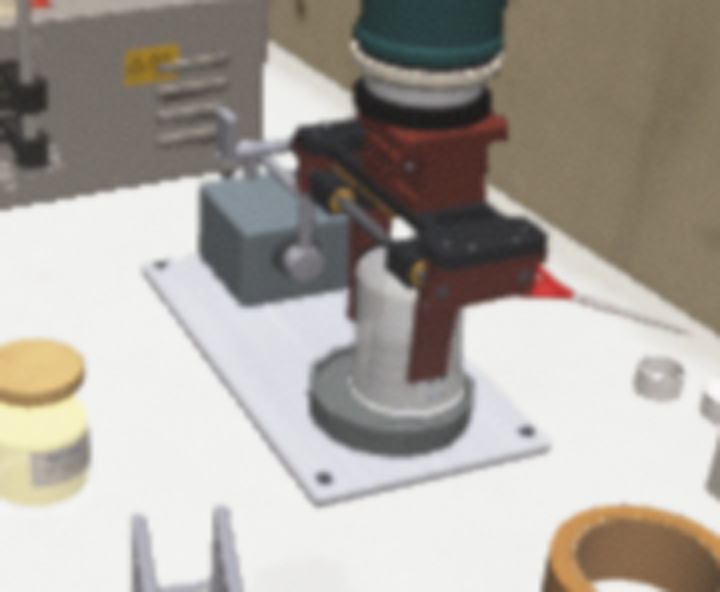

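Call:
jog_arm:
  moves:
    - [0.001, 0, 0, 0, 0.05]
    - [0.002, 0, 0, 0, 0.05]
    - [0.003, 0, 0, 0, 0.05]
    - [0.004, 0, 0, 0, 0.05]
    - [0.004, 0, 0, 0, 0.05]

```text
t: 11.0
eef_pos: [0.6164, -0.1031, 0.0632]
tcp_rot: [-9.5, 89.9, -13.4]
force: [1.4, -0.6, 3.5]
grip_width: 0.755
```

Call:
jog_arm:
  moves:
    - [0.0, 0, 0, 0, 0.05]
    - [0.001, 0, 0, 0, 0.05]
    - [0.002, 0, 0, 0, 0.05]
    - [0.002, 0, 0, 0, 0.05]

```text
t: 11.4
eef_pos: [0.6176, -0.1032, 0.062]
tcp_rot: [-4.5, 89.8, -8.5]
force: [2.2, 0.4, 7.6]
grip_width: 0.75
```

```bash
python3 - <<'E'
from h import *
plan(.615,-.1035,.064,86)
c=read_camera("scene");cv2.imwrite("pics/s10.png",cv2.resize(c["frame"][160:280,300:420],None,fx=5,fy=5,interpolation=cv2.INTER_CUBIC)[:,:,::-1])
E
```

```text
t 11.4 pos [ 0.6176 -0.1032  0.062 ] a0 86.02 tilt [ 4.e-03 -6.e-04 -1.e+00] shift [-0.002  -0.0005 -0.0025] roll 0.01750497199162737 q [ -15.8   32.4   92.2    0.    55.1 -101.9] F [2.2 0.4 7.6] g 0.0658
```

View pics/s10.png

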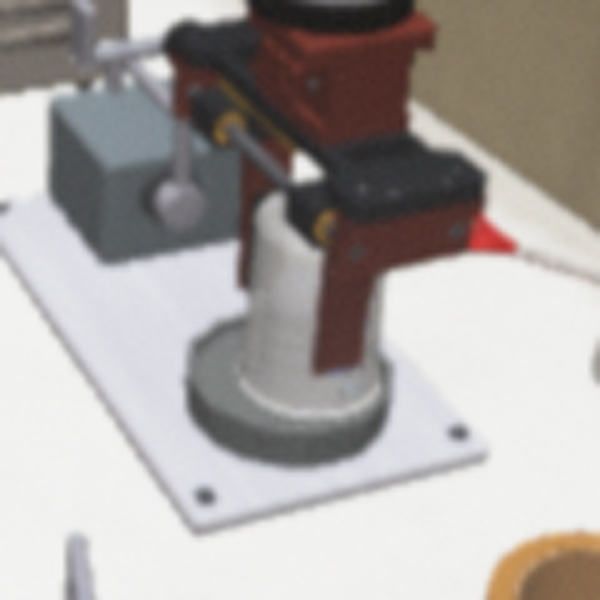

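Call:
jog_arm:
  moves:
    - [0.002, 0, 0, 0, 0.05]
    - [0.002, 0, 0, 0, 0.05]
    - [0.001, 0, 0, 0, 0.066]
    - [0.0, 0, 0, 0, 0.07]
    - [0, 0, 0, 0, 0.08]
    - [0, 0, 0, 0, 0.0878]
    - [0, 0, 0, 0, 0.0878]
    - [0, 0, 0, 0, 0.0878]

```text
t: 12.25
eef_pos: [0.6151, -0.1029, 0.0602]
tcp_rot: [175.9, 89.9, 171.9]
force: [0.4, 0.3, -0.2]
grip_width: 0.997
```

```bash
python3 - <<'E'
from h import *
plan(.615,-.1035,.28,86)
c=read_camera("scene");cv2.imwrite("pics/s11.png",cv2.resize(c["frame"][160:280,300:420],None,fx=5,fy=5,interpolation=cv2.INTER_CUBIC)[:,:,::-1])
E
```

```text
t 12.25 pos [ 0.6151 -0.1029  0.0602] a0 86.03 tilt [-1.1e-03  2.0e-04 -1.0e+00] shift [-0.2198 -0.0006 -0.0003] roll 0.029176747394416225 q [ -15.8   32.6   92.3   -0.    55.2 -101.9] F [ 0.4  0.3 -0.2] g 0.0875
```

View pics/s11.png

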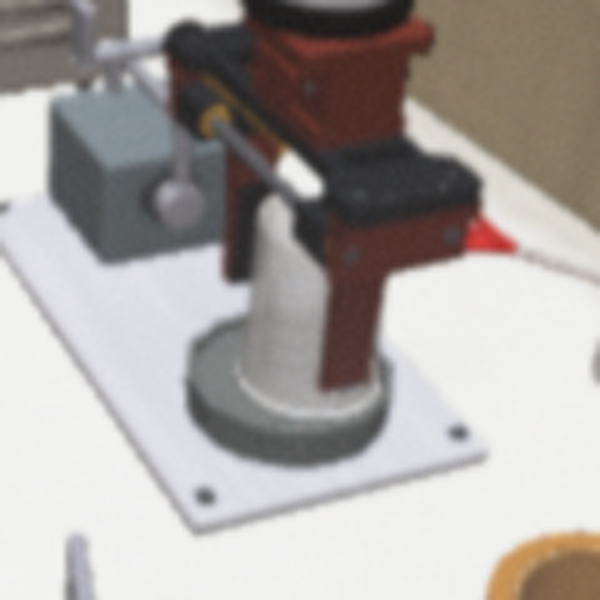

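Call:
jog_arm:
  moves:
    - [-0.02, 0, 0, 0, 0.0878]
    - [-0.05, 0, 0, 0, 0.0878]
    - [-0.09, 0, 0, 0, 0.0878]
    - [-0.13, 0, 0, 0, 0.0878]
    - [-0.17, 0, 0, 0, 0.0878]
    - [-0.2, 0, 0, 0, 0.0878]
    - [-0.22, 0, 0, 0, 0.0878]
    - [-0.22, 0, 0, 0, 0.0878]

```text
t: 13.1
eef_pos: [0.6174, -0.1035, 0.2841]
tcp_rot: [-13.2, 89.6, -17.2]
force: [0.7, 0.6, 0.1]
grip_width: 0.997
```

```bash
python3 - <<'E'
from h import *
plan(.597,.0926,.25,86)
c=read_camera("scene");cv2.imwrite("pics/s12.png",cv2.resize(c["frame"][130:290,260:440],None,fx=4,fy=3.7,interpolation=cv2.INTER_CUBIC)[:,:,::-1])
c=read_camera("wrist");cv2.imwrite("pics/w12.png",c["frame"][:,:,::-1])
P=cloud(c).reshape(-1,3)
m=(abs(P[:,0]-.615)<.06)&(abs(P[:,1]+.1035)<.06)&(P[:,2]>.1)&(P[:,2]<.14); print(P[m].mean(0),np.percentile(P[m][:,2],[5,50,95]))
E
```

```text
t 13.1 pos [ 0.6174 -0.1035  0.2841] a0 86.03 tilt [ 0.006  -0.0019 -1.    ] shift [ 0.0336  0.1942 -0.0341] roll 0.034516106348007725 q [ -15.8   19.9   78.7   -0.    81.  -101.9] F [0.7 0.6 0.1] g 0.0875
[ 0.6242048  -0.10451941  0.11793315] [0.11453704 0.11842655 0.11996854]
```

View pics/s12.png

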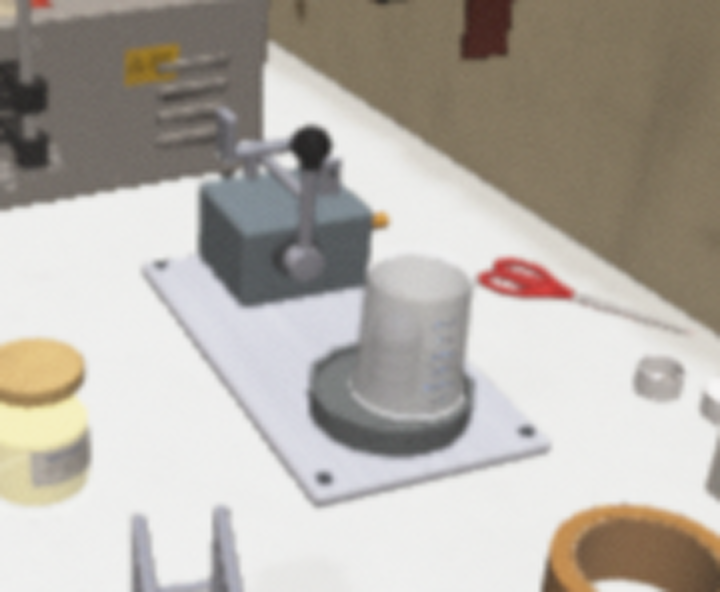

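View pics/w12.png

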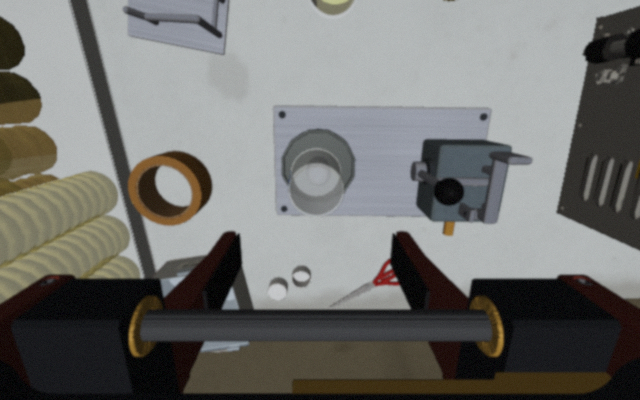

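```bash
python3 - <<'E'
from h import *
C={n:read_camera(n) for n in("wrist","top","scene")}
for n,c in C.items():
    P=cloud(c).reshape(-1,3)
    m=(abs(P[:,0]-.597)<.03)&(abs(P[:,1]-.0926)<.03)&(P[:,2]>.128)&(P[:,2]<.165); Q=P[m]; print(n,m.sum(),Q.min(0).round(4),Q.max(0).round(4),np.median(Q,0).round(4)) if m.any() else None
    m=(abs(P[:,0]-.625)<.03)&(abs(P[:,1]-.026)<.025)&(P[:,2]>.14)&(P[:,2]<.18); Q=P[m]; print(n,"ball",m.sum(),Q.min(0).round(4),Q.max(0).round(4)) if m.any() else None
    m=(abs(P[:,0]-.66)<.05)&(abs(P[:,1]-.0926)<.03)&(P[:,2]>.105)&(P[:,2]<.128); Q=P[m]; print(n,"bar",m.sum(),Q.min(0).round(4),Q.max(0).round(4),np.median(Q,0).round(4)) if m.any() else None
c=C["wrist"]; print(ray(c,516,158,.157)); f=c["frame"][110:260,390:550]; cv2.imwrite("pics/w13.png",cv2.resize(f,None,fx=4.5,fy=3.9,interpolation=cv2.INTER_CUBIC)[:,:,::-1])
E
```

```text
wrist 342 [0.5963 0.0828 0.1285] [0.6049 0.1069 0.1536] [0.5996 0.0905 0.1498]
wrist ball 666 [0.6143 0.0141 0.1436] [0.6401 0.0405 0.1649]
wrist bar 1289 [0.61   0.0627 0.1051] [0.6821 0.1057 0.1244] [0.6383 0.0877 0.121 ]
top 36 [0.5952 0.0815 0.1296] [0.6135 0.1041 0.1574] [0.5984 0.0925 0.1478]
top ball 76 [0.6145 0.0142 0.1403] [0.6402 0.0395 0.1686]
top bar 162 [0.6123 0.0636 0.1051] [0.6797 0.1045 0.1279] [0.6445 0.0885 0.1197]
scene 50 [0.5967 0.0842 0.1281] [0.6043 0.1051 0.1535] [0.5995 0.0902 0.1417]
scene ball 92 [0.6155 0.0155 0.1417] [0.6395 0.0376 0.1656]
scene bar 109 [0.6103 0.0626 0.1056] [0.6822 0.1015 0.1248] [0.6298 0.0894 0.1162]
[0.59575761 0.08689356 0.157     ]
```

View pics/w13.png

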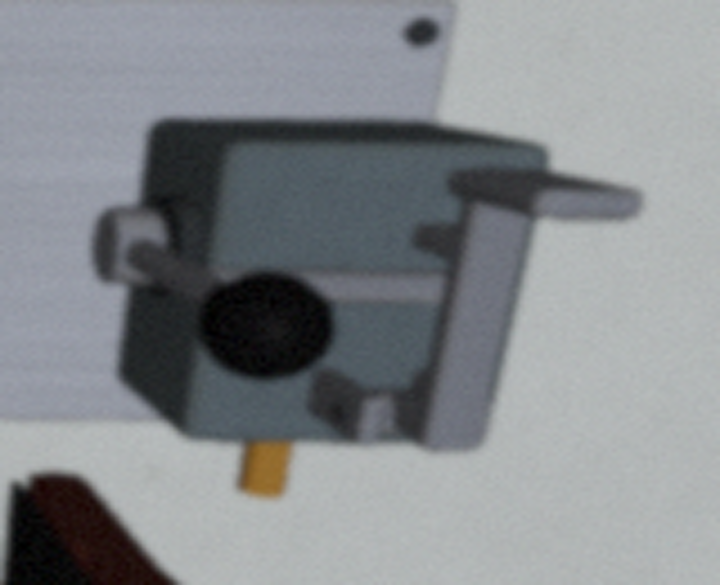

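```bash
python3 - <<'E'
from h import *
plan(.600,.0935,.21,86)
E
```

```text
t 13.35 pos [ 0.6144 -0.1027  0.2786] a0 86.03 tilt [-3.5e-03  9.0e-04 -1.0e+00] shift [ 0.0688  0.1947 -0.0278] roll 0.028898312952520655 q [ -15.8   20.2   79.1   -0.    81.  -101.9] F [ 0.1 -0.9  0.4] g 0.0877
```

Call:
jog_arm:
  moves:
    - [0, 0.03, -0.004, 0, 0.07]
    - [0, 0.07, -0.01, 0, 0.05]
    - [0, 0.11, -0.016, 0, 0.05]
    - [0, 0.15, -0.022, 0, 0.05]
    - [0.02, 0.18, -0.026, 0, 0.05]
    - [0.05, 0.195, -0.028, 0, 0.05]
    - [0.069, 0.195, -0.028, 0, 0.05]
    - [0.069, 0.195, -0.028, 0, 0.05]
    - [0.069, 0.195, -0.028, 0, 0.05]

```text
t: 14.25
eef_pos: [0.6006, 0.0933, 0.2108]
tcp_rot: [-168.0, 89.9, -171.9]
force: [0.1, 0.2, 0.8]
grip_width: 0.569
```

```bash
python3 - <<'E'
from h import *
plan(.600,.0935,.121,86)
c=read_camera("scene");cv2.imwrite("pics/s14.png",cv2.resize(c["frame"][110:230,270:410],None,fx=5,fy=5,interpolation=cv2.INTER_CUBIC)[:,:,::-1])
c=read_camera("wrist");cv2.imwrite("pics/w14.png",c["frame"][:,:,::-1])
E
```

```text
t 14.25 pos [0.6006 0.0933 0.2108] a0 86.03 tilt [-2.2e-03 -3.0e-04 -1.0e+00] shift [ 0.0898  0.0002 -0.0004] roll 0.028280712516277617 q [  2.3  21.9  86.3  -0.   72.  -83.7] F [0.1 0.2 0.8] g 0.05
```

View pics/s14.png

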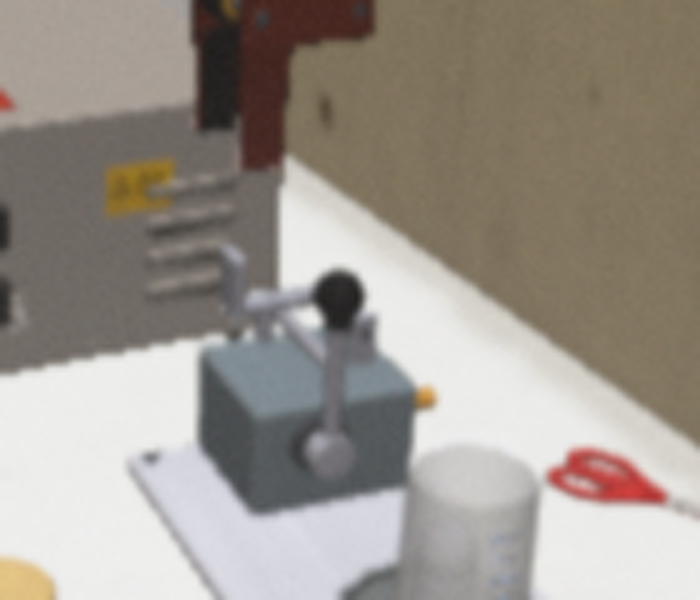

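View pics/w14.png

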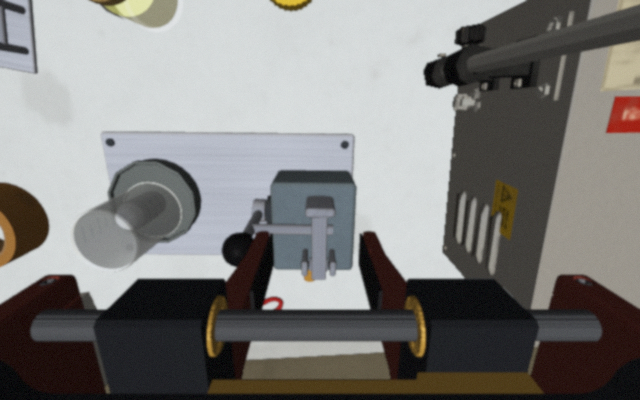

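Call:
jog_arm:
  moves:
    - [0.03, 0, 0, 0, 0.05]
    - [0.055, 0, 0, 0, 0.05]
    - [0.075, 0, 0, 0, 0.05]
    - [0.087, 0, 0, 0, 0.05]
    - [0.088, 0, 0, 0, 0.05]
    - [0.088, 0, 0, 0, 0.04]
    - [0.088, 0, 0, 0, 0.03]
    - [0.088, 0, 0, 0, 0.02]
    - [0.088, 0, 0, 0, 0.015]
    - [0.088, 0, 0, 0, 0.015]
    - [0.088, 0, 0, 0, 0.015]

```text
t: 15.45
eef_pos: [0.6021, 0.0958, 0.1248]
tcp_rot: [59.6, 89.7, 55.6]
force: [0.1, 7.8, 1.5]
grip_width: 0.273
```

```bash
python3 - <<'E'
from h import *
plan(.600,.0935,.121,86)
c=read_camera("scene");cv2.imwrite("pics/s15.png",cv2.resize(c["frame"][110:230,270:410],None,fx=5,fy=5,interpolation=cv2.INTER_CUBIC)[:,:,::-1])
# arc rows: shift (tool x,z) for catch angle, tab mid (-74,40)
for th in np.arange(.16,1.95,.08):
    dx=-.074*np.cos(th)+.04*np.sin(th)+.074; dz=.074*np.sin(th)+.04*np.cos(th)-.04
    print(round(th,2),[round(-dz,3),round(dx,3)])
E
```

```text
t 15.45 pos [0.6021 0.0958 0.1248] a0 86.0 tilt [ 0.0025  0.0036 -1.    ] shift [ 0.0038 -0.0025 -0.0019] roll -0.0015095978465637927 q [  2.4  26.9  91.5   0.2  61.4 -83.7] F [0.1 7.8 1.5] g 0.0239
0.16 [np.float64(-0.011), np.float64(0.007)]
0.24 [np.float64(-0.016), np.float64(0.012)]
0.32 [np.float64(-0.021), np.float64(0.016)]
0.4 [np.float64(-0.026), np.float64(0.021)]
0.48 [np.float64(-0.03), np.float64(0.027)]
0.56 [np.float64(-0.033), np.float64(0.033)]
0.64 [np.float64(-0.036), np.float64(0.039)]
0.72 [np.float64(-0.039), np.float64(0.045)]
0.8 [np.float64(-0.041), np.float64(0.051)]
0.88 [np.float64(-0.043), np.float64(0.058)]
0.96 [np.float64(-0.044), np.float64(0.064)]
1.04 [np.float64(-0.044), np.float64(0.071)]
1.12 [np.float64(-0.044), np.float64(0.078)]
1.2 [np.float64(-0.043), np.float64(0.084)]
1.28 [np.float64(-0.042), np.float64(0.091)]
1.36 [np.float64(-0.041), np.float64(0.098)]
1.44 [np.float64(-0.039), np.float64(0.104)]
1.52 [np.float64(-0.036), np.float64(0.11)]
1.6 [np.float64(-0.033), np.float64(0.116)]
1.68 [np.float64(-0.029), np.float64(0.122)]
1.76 [np.float64(-0.025), np.float64(0.127)]
1.84 [np.float64(-0.021), np.float64(0.132)]
1.92 [np.float64(-0.016), np.float64(0.137)]
```

View pics/s15.png

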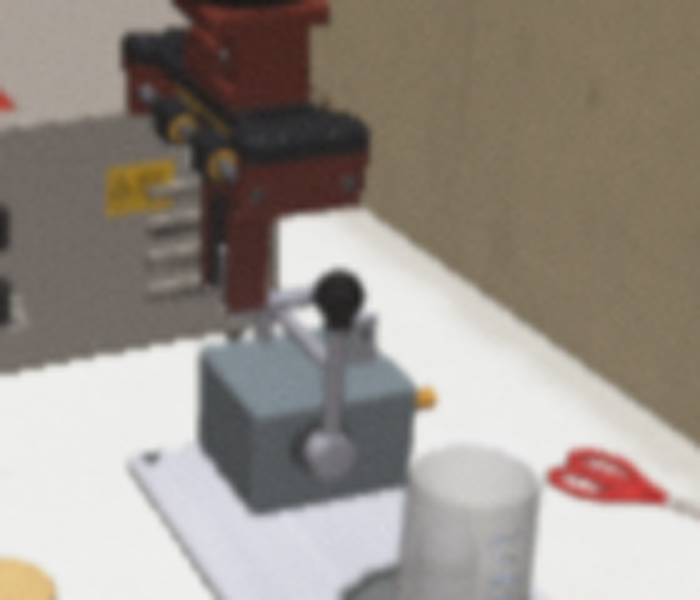

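Call:
jog_arm:
  moves:
    - [-0.0085, 0.0025, 0.006, 0, 0.015]
    - [-0.016, 0.0025, 0.013, 0, 0.015]
    - [-0.023, 0.0025, 0.021, 0, 0.015]
    - [-0.029, 0.0025, 0.0295, 0, 0.015]
    - [-0.0335, 0.0025, 0.039, 0, 0.015]
    - [-0.037, 0.0025, 0.0485, 0, 0.015]
    - [-0.04, 0.0025, 0.059, 0, 0.015]
    - [-0.041, 0.0025, 0.069, 0, 0.015]
    - [-0.041, 0.0025, 0.08, 0, 0.015]

```text
t: 16.4
eef_pos: [0.6834, 0.09, 0.1662]
tcp_rot: [-6.9, 89.8, -10.9]
force: [-2.2, -0.4, 4.4]
grip_width: 0.265
```

```bash
python3 - <<'E'
from h import *
plan(.600,.0935,.121,86)
c=read_camera("scene");cv2.imwrite("pics/s16.png",cv2.resize(c["frame"][110:230,270:410],None,fx=5,fy=5,interpolation=cv2.INTER_CUBIC)[:,:,::-1])
E
```

```text
t 16.4 pos [0.6834 0.09   0.1662] a0 86.03 tilt [ 3.4e-03 -7.0e-04 -1.0e+00] shift [ 0.045  -0.0022 -0.0836] roll 0.026614198532797673 q [  1.8  30.5  78.3  -0.   71.1 -84.2] F [-2.2 -0.4  4.4] g 0.0232
```

View pics/s16.png

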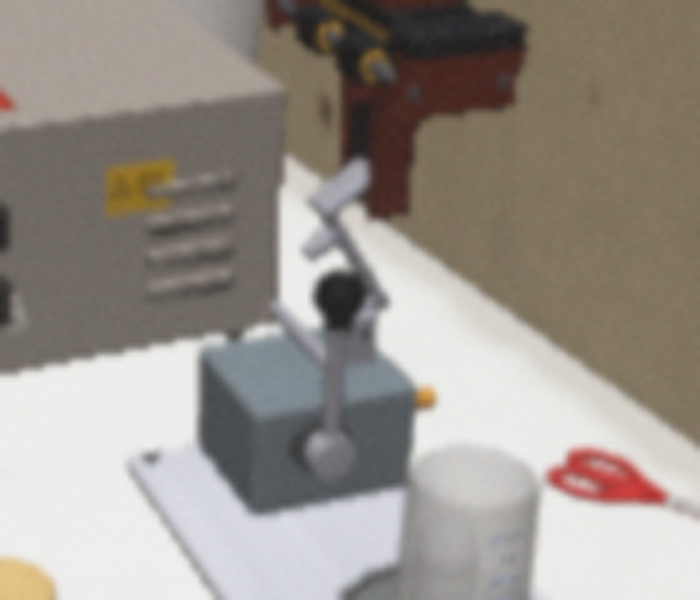

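Call:
jog_arm:
  moves:
    - [0.001, 0, 0.01, 0, 0.015]
    - [0.004, 0, 0.0205, 0, 0.015]
    - [0.0075, 0, 0.0305, 0, 0.015]
    - [0.0125, 0, 0.0395, 0, 0.015]
    - [0.0185, 0, 0.048, 0, 0.015]
    - [0.0255, 0, 0.056, 0, 0.015]
    - [0.03, 0, 0.0605, 0, 0.015]
    - [0.03, 0, 0.0605, 0, 0.015]

```text
t: 17.25
eef_pos: [0.7465, 0.085, 0.1361]
tcp_rot: [-5.2, 89.5, -9.2]
force: [3.5, -1.2, 4.9]
grip_width: 0.262
```

```bash
python3 - <<'E'
from h import *
plan(.600,.0935,.121,86)
c=read_camera("scene");cv2.imwrite("pics/s17.png",cv2.resize(c["frame"][110:230,270:410],None,fx=5,fy=5,interpolation=cv2.INTER_CUBIC)[:,:,::-1])
E
```

```text
t 17.25 pos [0.7465 0.085  0.1361] a0 86.0 tilt [ 0.0089 -0.0014 -1.    ] shift [ 0.0138 -0.0017 -0.1469] roll 0.0020245013796795774 q [  1.3  36.8  70.9  -0.1  71.8 -84.7] F [ 3.5 -1.2  4.9] g 0.023
```

View pics/s17.png

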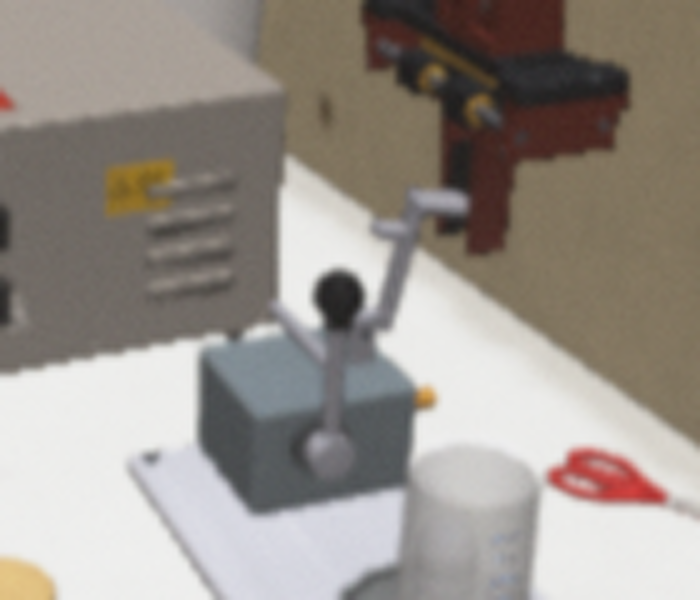

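Call:
jog_arm:
  moves:
    - [0.005, 0, 0.003, 0, 0.015]
    - [0.008, 0, 0.004, 0, 0.015]
    - [0.006, 0, 0.003, 0, 0.03]
    - [0.006, 0, 0.003, 0, 0.045]
    - [0.006, 0, 0.003, 0, 0.05]
    - [0, 0, 0.003, 0, 0.05]
    - [-0.03, 0, 0.003, 0, 0.05]
    - [-0.07, 0, 0.003, 0, 0.05]
    - [-0.1, 0, 0, 0, 0.05]
    - [-0.1, 0, 0, 0, 0.05]

```text
t: 18.3
eef_pos: [0.7442, 0.0866, 0.2411]
tcp_rot: [5.2, 89.5, 1.2]
force: [1.2, 0.4, 0.2]
grip_width: 0.572
```

```bash
python3 - <<'E'
from h import *
plan(.626,.0268,.235,86)
c=read_camera("scene");cv2.imwrite("pics/s18.png",cv2.resize(c["frame"][110:230,270:410],None,fx=5,fy=5,interpolation=cv2.INTER_CUBIC)[:,:,::-1])
for n in("scene","top"):
    P=cloud(read_camera(n)).reshape(-1,3)
    m=(abs(P[:,0]-.625)<.03)&(abs(P[:,1]-.026)<.025)&(P[:,2]>.14)&(P[:,2]<.18); Q=P[m]; print(n,"ball",m.sum(),Q.min(0).round(4),Q.max(0).round(4)) if m.any() else None
    m=(abs(P[:,0]-.71)<.06)&(abs(P[:,1]-.088)<.03)&(P[:,2]>.13)&(P[:,2]<.2); Q=P[m]; print(n,"tab",m.sum(),Q.min(0).round(4),Q.max(0).round(4),np.median(Q,0).round(4)) if m.any() else None
E
```

```text
t 18.3 pos [0.7442 0.0866 0.2411] a0 86.05 tilt [ 9.5e-03  2.0e-04 -1.0e+00] shift [ 0.005  -0.0678 -0.1139] roll 0.04837140183713018 q [  1.4  32.1  64.6  -0.   82.8 -84.7] F [1.2 0.4 0.2] g 0.0502
scene ball 92 [0.6152 0.0152 0.1415] [0.6384 0.0398 0.1654]
scene tab 130 [0.6889 0.0729 0.1301] [0.7487 0.0992 0.1685] [0.7131 0.083  0.1559]
top ball 75 [0.6137 0.0143 0.1447] [0.641  0.0394 0.1677]
```

View pics/s18.png

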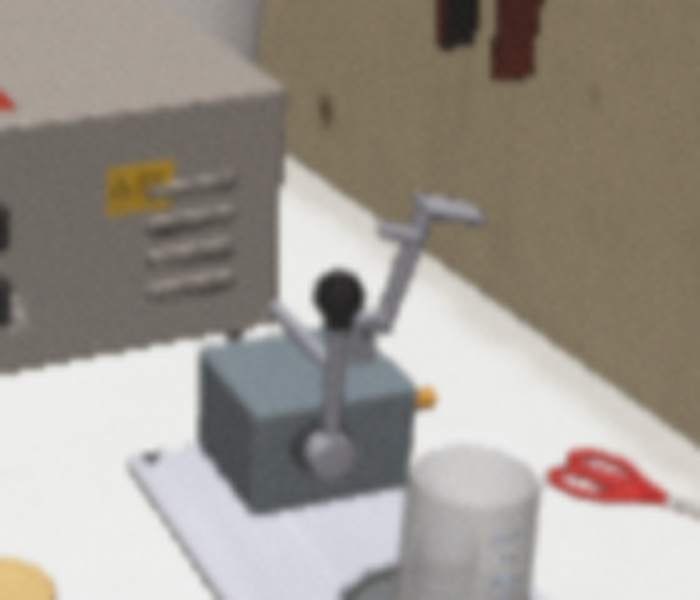

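Call:
jog_arm:
  moves:
    - [0, -0.02, -0.035, 0, 0.05]
    - [0, -0.045, -0.075, 0, 0.05]
    - [0, -0.065, -0.11, 0, 0.05]
    - [0.005, -0.068, -0.114, 0, 0.05]
    - [0.02, -0.068, -0.114, 0, 0.05]
    - [0.03, -0.068, -0.114, 0, 0.05]
    - [0.03, -0.068, -0.114, 0, 0.05]

```text
t: 19.15
eef_pos: [0.6218, 0.0266, 0.2019]
tcp_rot: [179.8, 89.7, 175.8]
force: [0.2, 0.9, 0.5]
grip_width: 0.568
```

```bash
python3 - <<'E'
from h import *
plan(.627,.027,.130,86)
c=read_camera("scene");cv2.imwrite("pics/s19.png",cv2.resize(c["frame"][110:230,270:410],None,fx=5,fy=5,interpolation=cv2.INTER_CUBIC)[:,:,::-1])
E
```

```text
t 19.15 pos [0.6218 0.0266 0.2019] a0 86.04 tilt [-4.7e-03  3.0e-04 -1.0e+00] shift [0.0718 0.0007 0.0055] roll 0.03777718479801706 q [ -3.9  23.6  84.8   0.   71.9 -89.9] F [0.2 0.9 0.5] g 0.0499
```

View pics/s19.png

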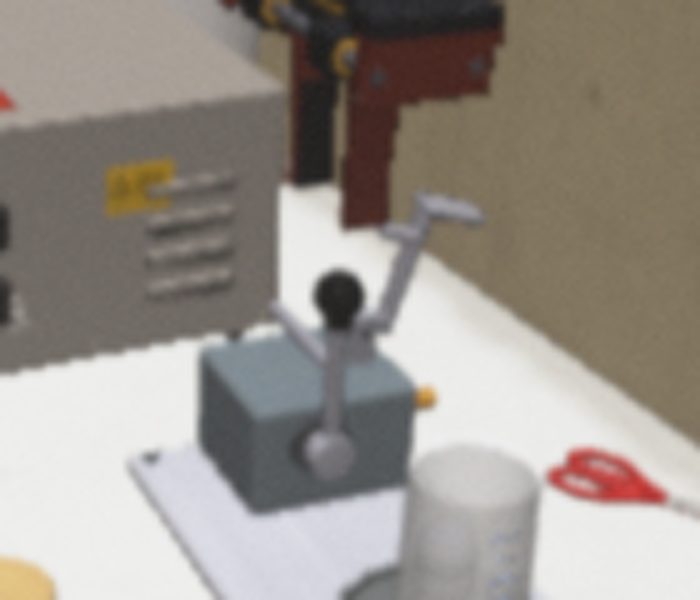

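Call:
jog_arm:
  moves:
    - [0.03, 0, 0.004, 0, 0.05]
    - [0.055, 0, 0.004, 0, 0.05]
    - [0.07, 0, 0.004, 0, 0.05]
    - [0.072, 0, 0.004, 0, 0.05]
    - [0.072, 0, 0.004, 0, 0.04]
    - [0.072, 0, 0.004, 0, 0.03]
    - [0.072, 0, 0.004, 0, 0.02]
    - [0.072, 0, 0.004, 0, 0.015]
    - [0.072, 0, 0.004, 0, 0.015]
    - [0.072, 0, 0.004, 0, 0.015]

```text
t: 20.2
eef_pos: [0.6283, 0.0288, 0.1339]
tcp_rot: [57.3, 89.7, 53.4]
force: [2.3, 8.7, -0.5]
grip_width: 0.3
```

```bash
python3 - <<'E'
from h import *
plan(.627,.027,.130,86)
c=read_camera("scene");cv2.imwrite("pics/s20.png",cv2.resize(c["frame"][110:230,270:410],None,fx=5,fy=5,interpolation=cv2.INTER_CUBIC)[:,:,::-1])
E
```

```text
t 20.2 pos [0.6283 0.0288 0.1339] a0 86.01 tilt [ 0.0031  0.0041 -1.    ] shift [ 0.0039 -0.0019 -0.0011] roll 0.0099504323787869 q [ -3.8  27.7  88.5   0.3  63.6 -89.9] F [ 2.3  8.7 -0.5] g 0.0263
```

View pics/s20.png

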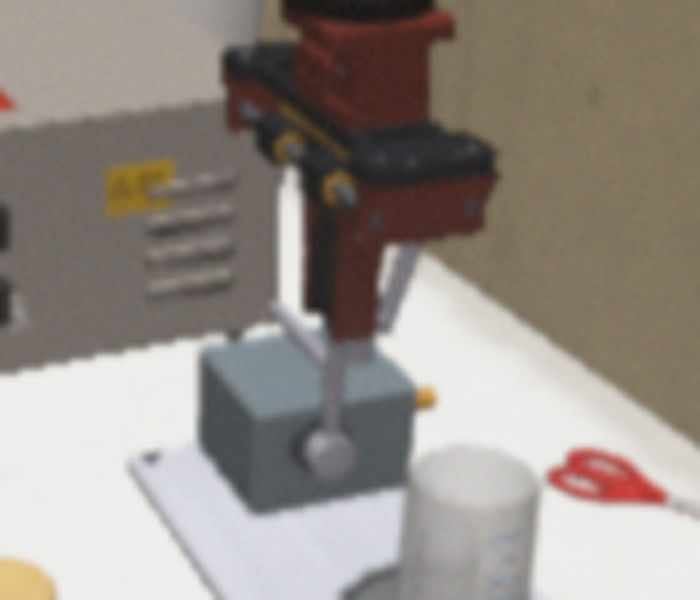

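Call:
jog_arm:
  moves:
    - [0.0005, 0.002, -0.0095, 0, 0.012]
    - [0.002, 0.002, -0.019, 0, 0.012]
    - [0.004, 0.002, -0.028, 0, 0.012]
    - [0.0075, 0.002, -0.037, 0, 0.012]
    - [0.0115, 0.002, -0.0455, 0, 0.012]
    - [0.0165, 0.002, -0.0535, 0, 0.012]
    - [0.0185, 0.002, -0.0565, 0, 0.012]
    - [0.0185, 0.002, -0.0565, 0, 0.012]
    - [0.0185, 0.002, -0.0565, 0, 0.012]

```text
t: 21.15
eef_pos: [0.5737, 0.0332, 0.1172]
tcp_rot: [18.4, 89.6, 14.5]
force: [1.0, 5.5, 11.6]
grip_width: 0.303
```

```bash
python3 - <<'E'
from h import *
plan(.627,.027,.130,86)
c=read_camera("scene");cv2.imwrite("pics/s21.png",cv2.resize(c["frame"][110:270,250:430],None,fx=4,fy=3.7,interpolation=cv2.INTER_CUBIC)[:,:,::-1])
E
```

```text
t 21.15 pos [0.5737 0.0332 0.1172] a0 86.02 tilt [ 0.007   0.0018 -1.    ] shift [-0.0125 -0.0025  0.0537] roll 0.016579075254696818 q [ -3.7  24.9  96.7   0.2  58.1 -89.8] F [ 1.   5.5 11.6] g 0.0266
```

View pics/s21.png

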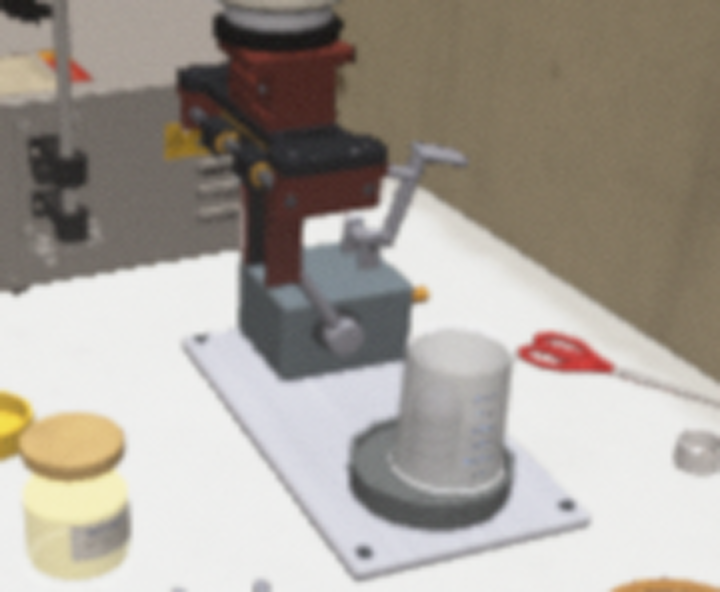

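Call:
jog_arm:
  moves:
    - [-0.001, 0.0, -0.002, 0, 0.012]
    - [-0.001, -0.001, -0.005, 0, 0.012]
    - [-0.001, -0.001, -0.005, 0, 0.012]
    - [-0.001, -0.001, -0.005, 0, 0.012]

```text
t: 21.6
eef_pos: [0.5726, 0.0331, 0.117]
tcp_rot: [16.7, 89.2, 12.6]
force: [14.9, 9.8, -10.5]
grip_width: 0.301
```

```bash
python3 - <<'E'
from h import *
plan(.627,.027,.130,86)
c=read_camera("scene");P=cloud(c)
cv2.imwrite("pics/s22.png",cv2.resize(c["frame"][110:270,250:430],None,fx=4,fy=3.7,interpolation=cv2.INTER_CUBIC)[:,:,::-1])
Q=P.reshape(-1,3)
m=(abs(Q[:,1]-.03)<.012)&(Q[:,2]>.05)&(Q[:,2]<.115)&(Q[:,0]>.55)&(Q[:,0]<.66)
S=Q[m]
for z in np.arange(.05,.12,.01):
    k=(S[:,2]>=z)&(S[:,2]<z+.01)
    if k.any(): print(round(z,2),k.sum(),np.median(S[k],0).round(4))
E
```

```text
t 21.6 pos [0.5726 0.0331 0.117 ] a0 85.94 tilt [ 0.0137  0.0031 -0.9999] shift [-0.0123 -0.0022  0.0548] roll -0.058485654041049884 q [ -3.7  24.6  97.2   0.3  57.5 -89.8] F [ 14.9   9.8 -10.5] g 0.0264
0.05 44 [0.6237 0.0242 0.0552]
0.06 46 [0.6272 0.0286 0.0659]
0.07 23 [0.6207 0.0294 0.0732]
0.08 12 [0.6113 0.0274 0.0847]
0.09 15 [0.6039 0.0282 0.0942]
0.1 12 [0.5987 0.0287 0.1047]
0.11 4 [0.5956 0.0295 0.1118]
```

View pics/s22.png

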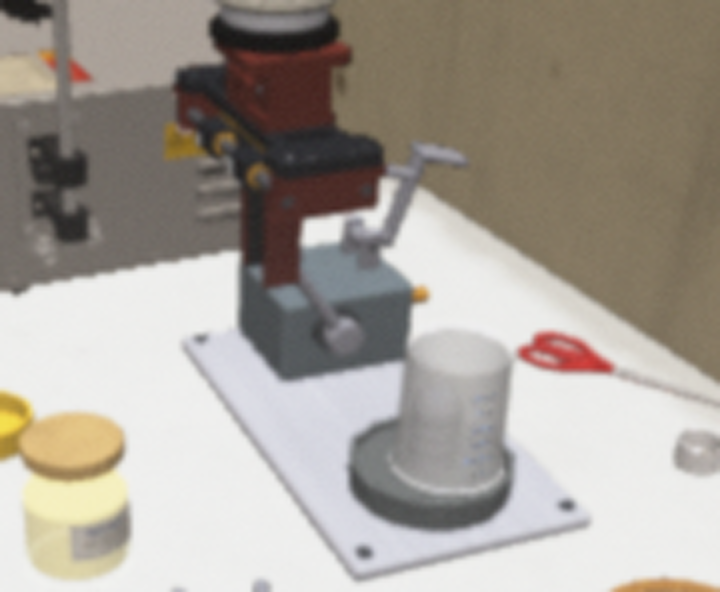

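Call:
jog_arm:
  moves:
    - [0.002, 0.0, -0.001, 0, 0.012]
    - [0.004, 0, -0.002, 0, 0.012]
    - [0.004, 0, -0.002, 0, 0.012]
    - [0.004, 0, -0.002, 0, 0.012]

```text
t: 22.05
eef_pos: [0.5689, 0.0335, 0.1144]
tcp_rot: [20.1, 89.4, 16.1]
force: [5.3, 9.7, 6.8]
grip_width: 0.301
```

```bash
python3 - <<'E'
from h import *
plan(.627,.027,.130,86)
E
```

```text
t 22.05 pos [0.5689 0.0335 0.1144] a0 85.98 tilt [ 0.0109  0.0031 -0.9999] shift [-0.0149 -0.0023  0.0586] roll -0.01902090683734059 q [ -3.7  24.6  97.6   0.3  57.1 -89.8] F [5.3 9.7 6.8] g 0.0264
```

Call:
jog_arm:
  moves:
    - [0.001, -0.002, -0.002, 0, 0.012]
    - [0.002, -0.002, -0.004, 0, 0.012]
    - [0.002, -0.002, -0.004, 0, 0.012]
    - [0.002, -0.002, -0.004, 0, 0.012]

```text
t: 22.45
eef_pos: [0.5687, 0.0333, 0.1142]
tcp_rot: [20.5, 88.9, 16.5]
force: [9.9, 16.4, 12.9]
grip_width: 0.306
```

```bash
python3 - <<'E'
from h import *
plan(.627,.027,.130,86)
c=read_camera("scene")
cv2.imwrite("pics/s23.png",cv2.resize(c["frame"][150:230,290:370],None,fx=7,fy=7,interpolation=cv2.INTER_CUBIC)[:,:,::-1])
c=read_camera("wrist");cv2.imwrite("pics/w23.png",c["frame"][:,:,::-1])
E
```

```text
t 22.45 pos [0.5687 0.0333 0.1142] a0 85.94 tilt [ 0.0189  0.0056 -0.9998] shift [-0.0147 -0.002   0.0589] roll -0.05798998835811631 q [ -3.9  24.4  98.1   0.5  56.5 -90.1] F [ 9.9 16.4 12.9] g 0.0269
```

View pics/s23.png

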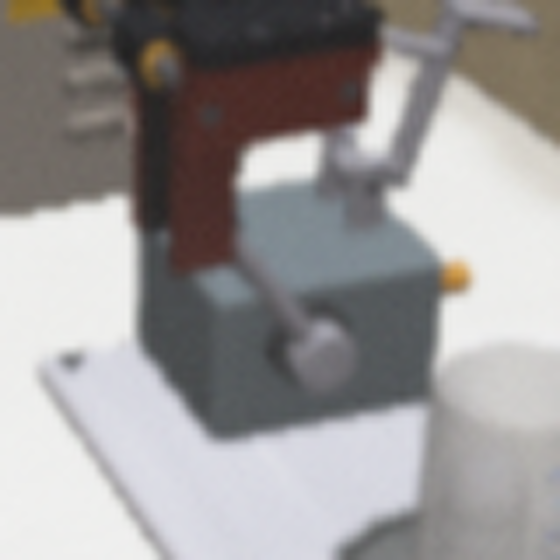

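View pics/w23.png

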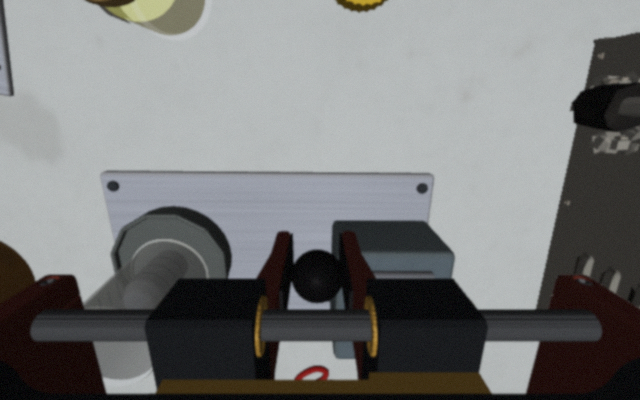

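Call:
jog_arm:
  moves:
    - [0, 0.003, 0, 0, 0.012]
    - [0, 0.004, 0, 0, 0.012]
    - [0, 0.004, 0, 0, 0.012]
    - [0, 0.004, 0, 0, 0.012]
    - [0, 0.004, 0, 0, 0.012]
    - [0, 0.004, 0, 0, 0.012]
    - [0, 0.004, 0, 0, 0.012]
    - [0, 0.004, 0, 0, 0.012]

```text
t: 23.35
eef_pos: [0.5687, 0.0337, 0.1142]
tcp_rot: [3.7, 89.0, -0.3]
force: [9.0, 1.8, 13.0]
grip_width: 0.304
```

```bash
python3 - <<'E'
from h import *
plan(.627,.027,.130,86)
c=read_camera("scene")
cv2.imwrite("pics/s24.png",c["frame"][:,:,::-1])
c=read_camera("wrist"); P=cloud(c).reshape(-1,3)
m=(abs(P[:,0]-.568)<.03)&(abs(P[:,1]-.033)<.011)&(P[:,2]>.12)&(P[:,2]<.16); print("ball",m.sum(),P[m].min(0),P[m].max(0),P[m].mean(0))
E
```

```text
t 23.35 pos [0.5687 0.0337 0.1142] a0 86.0 tilt [ 1.810e-02 -1.000e-04 -9.998e-01] shift [-0.0147 -0.0026  0.0589] roll 0.003474422330583593 q [ -3.6  24.4  98.    0.1  56.5 -89.6] F [ 9.   1.8 13. ] g 0.0267
ball 2022 [0.5599964  0.02200394 0.12563474] [0.58563032 0.0439982  0.14810907] [0.56906998 0.03301748 0.14180941]
```

View pics/s24.png

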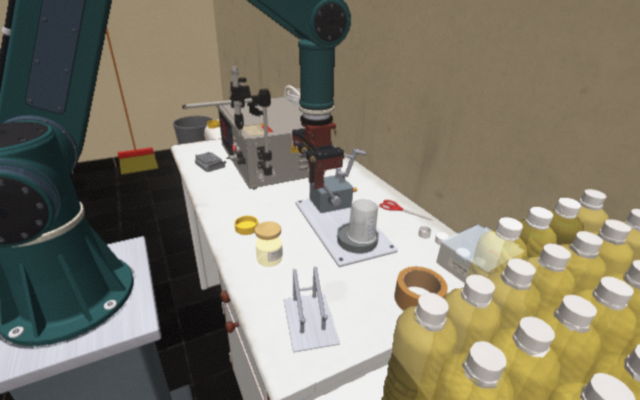

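```bash
python3 -c "
from workcell import *
print(job_done())"
```

```text
the job is handed in; nothing more can be done
None
```

The job is done and handed in at about 23.5 s. The arm is still holding the lever at its front stop, and the checks I made before handing in agreed.

- **Beaker:** I gripped it across its axis, a little towards the bottom. The tool can't tilt in this interface, so I pushed the rim's low edge against the peg to turn the beaker mouth down in the fingers. I then pressed it onto the seat and let go. Its top measured about 0.118–0.120 m, where 0.120 m is expected. It looked upright and seated in every later picture, including the last.
- **Catch:** I pinched the tab and carried it along its arc to about 1.8–1.9 rad (read from the pictures and the arm's path). It stayed open after I let go and was still open in the last picture.
- **Lever:** I pulled it only after the catch was open. In the last pull the lever did not move while the resistance at the ball rose from about 8 N to 15 N, so it is at the stop. The ball's centre measured about (0.573, 0.033, 0.134) m, which fits 0.6 rad. From the fingertip's own travel I got about 0.65 rad, which I put down to slight slip in the grip.
- **Other things:** The tape roll, jar and cap look unmoved in the pictures. I did not measure them again.

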